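# Gauge the nylon wheels with a rinsed plug gauge, sort them, oil and stow the gauge

## Task

Some of the nylon wheels on the counter mat were not bored right through: take the plug gauge from its wooden block, dip its end well into the wide white rinsing pot, then, working along the row of wheels from the robot's left to its right so that none is missed, try it in every bore, right through or until it stops, without forcing it; after that dip its end well into the rinsing pot again, then into the tall steel oil mug, and stand it back in its block. Lay the wheels that the gauge passes right through flat on the bottom of the wooden drawer and those in which it stops flat on the bottom of the grey plastic tray. Do not upset the pots or disturb the other hardware behind the work.

Things in the scene. Friction and masses are not known exactly. Their poses are not given: they have to be found in the camera images.
- gauge: Plug gauge, 138 mm long, 0.26 kg, standing upright in its block at the start. From the lower end up: steel plug 20 mm in diameter and 62 mm long, its end slightly chamfered; collar 38 mm across, 6 mm thick; hexagonal aluminium handle 24 mm across flats, 70 mm long, its top 138 mm from the plug's end. Origin: centre of the plug's end face; z points along the axis up to the handle; one pair of handle flats faces +x and -x, the others are at 60 degree steps.
- gauge_tip (a point): Centre of the gauge's plug end face (the end to dip), the same point as the gauge's origin.
- stand: Dark wooden gauge block, 70 x 70 mm, 74 mm high, fixed, with a round upright hole 26 mm in diameter and 68 mm deep at its centre. The gauge hangs in it by its collar, which rests on the top face, so that the plug's end is then 12 mm above the counter. Origin: centre of its underside.
- rinse_pot: Rinsing pot: wide low white open pot, 45 mm high, 84 mm across the mouth (90 mm over the lip), inner radius 36 mm, floor 4 mm thick, 0.45 kg, standing loose. Origin: centre of its underside.
- oil_mug: Oil mug: narrow tall steel open mug, 85 mm high, 62 mm across, inner radius 28 mm, floor 4 mm thick, 0.45 kg, standing loose, with a handle on its +x side reaching 57 mm from its axis. Origin: centre of its underside.
- drawer: Stock drawer for the good wheels: open plywood box with a brass knob on its -x end, fixed; 320 mm long along x, 150 mm wide along y, 45 mm high, walls and bottom 8 mm thick (the front end with the knob 52 mm high). Origin: centre of its underside.
- tray: Returns tray for the wheels in which the gauge stops: open grey plastic tray without a knob, fixed; 320 mm long along x, 150 mm wide along y, 30 mm high, walls and bottom 5 mm thick, a lip of 5 mm outside. Origin: centre of its underside.
- wheel_a: Grooved nylon wheel lying flat, 62 mm across, 36 mm thick, 0.1 kg, one of two kinds found only with the gauge: bored 22 mm right through, or narrowed to 16 mm from 16 mm below its top face down, where the gauge stops; may lie in the first (leftmost, +y) place of the row, or be absent. Each of the four places has one wheel or none. Origin: its centre, 18 mm above what it lies on; z is the bore's axis.
- wheel_b: Nylon wheel, outside just like wheel_a, and like it of either kind; may lie in the first (leftmost, +y) place of the row, or be absent. Origin: its centre, 18 mm above what it lies on; z is the bore's axis.
- wheel_c: Nylon wheel, outside just like wheel_a, and like it of either kind; may lie in the second place of the row, or be absent. Origin: its centre, 18 mm above what it lies on; z is the bore's axis.
- wheel_d: Nylon wheel, outside just like wheel_a, and like it of either kind; may lie in the second place of the row, or be absent. Origin: its centre, 18 mm above what it lies on; z is the bore's axis.
- wheel_e: Nylon wheel, outside just like wheel_a, and like it of either kind; may lie in the third place of the row, or be absent. Origin: its centre, 18 mm above what it lies on; z is the bore's axis.
- wheel_f: Nylon wheel, outside just like wheel_a, and like it of either kind; may lie in the third place of the row, or be absent. Origin: its centre, 18 mm above what it lies on; z is the bore's axis.
- wheel_g: Nylon wheel, outside just like wheel_a, and like it of either kind; may lie in the fourth (rightmost, -y) place of the row, or be absent. Origin: its centre, 18 mm above what it lies on; z is the bore's axis.
- wheel_h: Nylon wheel, outside just like wheel_a, and like it of either kind; may lie in the fourth (rightmost, -y) place of the row, or be absent. Origin: its centre, 18 mm above what it lies on; z is the bore's axis.
- padlock: Bystander: brass padlock standing upright, 50 mm wide, 83 mm high. Origin: centre of its underside.
- hinge: Bystander: brass butt hinge lying open, 100 x 78 mm, 11 mm high. Origin: centre of its underside.
- oil_can: Bystander: closed aluminium can, 54 mm across, 130 mm high; may be absent. Origin: centre of its underside.
- screw_box: Bystander: closed cardboard box, 75 x 110 mm, 52 mm high; may be absent. Origin: centre of its underside.
Things that resemble listed ones, but are neither listed nor needed, are in the scene too. What is shaped like the oil_mug but purple or yellow is not meant. Leave any yellow look-alike of the stand alone.

How it is judged (in metres and radians):
On the way, in this order (a step that is already met when the one before it is completed fails the run):
1. the gauge's end is dipped in the rinsing pot (horizontal distance between gauge_tip and rinse_pot below 0.034 m and z of gauge_tip in the frame of rinse_pot between 0 and 0.03 m and angle between gauge's own z axis and vertical below 0.7 rad), for 0.2 s.
2. the gauge is tried in the first place's wheel: right through, or until it stops (((horizontal distance between gauge_tip and wheel_a below 0.006 m and z of gauge_tip in the frame of wheel_a between -0.03 and -0.012 m and angle between wheel_a's own z axis and vertical below 0.2 rad) or (horizontal distance between gauge_tip and wheel_b below 0.006 m and z of gauge_tip in the frame of wheel_b between -0.03 and 0.006 m and angle between wheel_b's own z axis and vertical below 0.2 rad))), for 0.1 s.
3. the gauge is tried in the second place's wheel: right through, or until it stops (((horizontal distance between gauge_tip and wheel_c below 0.006 m and z of gauge_tip in the frame of wheel_c between -0.03 and 0.006 m and angle between wheel_c's own z axis and vertical below 0.2 rad) or (horizontal distance between gauge_tip and wheel_d below 0.006 m and z of gauge_tip in the frame of wheel_d between -0.03 and -0.012 m and angle between wheel_d's own z axis and vertical below 0.2 rad))), for 0.1 s.
4. the gauge is tried in the third place's wheel: right through, or until it stops (((horizontal distance between gauge_tip and wheel_e below 0.006 m and z of gauge_tip in the frame of wheel_e between -0.03 and 0.006 m and angle between wheel_e's own z axis and vertical below 0.2 rad) or (horizontal distance between gauge_tip and wheel_f below 0.006 m and z of gauge_tip in the frame of wheel_f between -0.03 and -0.012 m and angle between wheel_f's own z axis and vertical below 0.2 rad))), for 0.1 s.
5. the gauge is tried in the fourth place's wheel: right through, or until it stops (((horizontal distance between gauge_tip and wheel_g below 0.006 m and z of gauge_tip in the frame of wheel_g between -0.03 and -0.012 m and angle between wheel_g's own z axis and vertical below 0.2 rad) or (horizontal distance between gauge_tip and wheel_h below 0.006 m and z of gauge_tip in the frame of wheel_h between -0.03 and 0.006 m and angle between wheel_h's own z axis and vertical below 0.2 rad))), for 0.1 s.
6. after use the gauge's end is dipped in the rinsing pot again (all of step 1), for 0.2 s.
7. then the gauge's end is dipped in the oil mug (horizontal distance between gauge_tip and oil_mug below 0.026 m and z of gauge_tip in the frame of oil_mug between 0 and 0.07 m and angle between gauge's own z axis and vertical below 0.7 rad), for 0.2 s.
At the end, for the whole second after the job is handed in: Each wheel lies flat (0.15 rad) on the bottom of its box: bored through in the drawer, narrowed in the tray; the gauge hangs upright (0.1 rad) in its block, its plug end within 7 mm of the axis and under 18 mm above the block's underside; all at rest; both pots upright (x of wheel_a in the frame of drawer between -0.125 and 0.125 m and y of wheel_a in the frame of drawer between -0.045 and 0.045 m and z of each of wheel_a, wheel_d, wheel_f, wheel_g in the frame of drawer below 0.036 m and angle between the z axis of each of wheel_a, wheel_d, wheel_f, wheel_g and the z axis of drawer, either way round below 0.15 rad and linear speed of each of wheel_a, wheel_b, wheel_c, wheel_d, wheel_e, wheel_f, wheel_g, wheel_h, gauge below 0.02 m/s and x of wheel_b in the frame of tray between -0.125 and 0.125 m and y of wheel_b in the frame of tray between -0.045 and 0.045 m and z of each of wheel_b, wheel_c, wheel_e, wheel_h in the frame of tray below 0.036 m and angle between the z axis of each of wheel_b, wheel_c, wheel_e, wheel_h and the z axis of tray, either way round below 0.15 rad and x of wheel_c in the frame of tray between -0.125 and 0.125 m and y of wheel_c in the frame of tray between -0.045 and 0.045 m and x of wheel_d in the frame of drawer between -0.125 and 0.125 m and y of wheel_d in the frame of drawer between -0.045 and 0.045 m and x of wheel_e in the frame of tray between -0.125 and 0.125 m and y of wheel_e in the frame of tray between -0.045 and 0.045 m and x of wheel_f in the frame of drawer between -0.125 and 0.125 m and y of wheel_f in the frame of drawer between -0.045 and 0.045 m and x of wheel_g in the frame of drawer between -0.125 and 0.125 m and y of wheel_g in the frame of drawer between -0.045 and 0.045 m and x of wheel_h in the frame of tray between -0.125 and 0.125 m and y of wheel_h in the frame of tray between -0.045 and 0.045 m and horizontal distance between gauge_tip and stand below 0.007 m and z of gauge_tip in the frame of stand below 0.018 m and angle between gauge's own z axis and vertical below 0.1 rad and angle between each of rinse_pot, oil_mug's own z axis and vertical below 0.2 rad); the robot touches nothing.
It fails at once if the gauge is forced into a wheel (over 90 N) (contact force between gauge and wheel_a above 90 N or contact force between gauge and wheel_b above 90 N or contact force between gauge and wheel_c above 90 N or contact force between gauge and wheel_d above 90 N or contact force between gauge and wheel_e above 90 N or contact force between gauge and wheel_f above 90 N or contact force between gauge and wheel_g above 90 N or contact force between gauge and wheel_h above 90 N).
It fails at once if a pot is tipped (over 0.5 rad) or pushed over 5 cm away (angle between any of rinse_pot, oil_mug's own z axis and vertical above 0.5 rad or distance of any of rinse_pot, oil_mug from where it was at the start of the episode above 0.05 m).
It fails at once if a bystander is moved over 3 cm (distance of any of padlock, hinge, oil_can, screw_box from where it was at the start of the episode above 0.03 m).
Of wheel_a, wheel_b only 1 to 1 are there at a start; the rules pass over those that are not, and their reading is None.
Of wheel_c, wheel_d, screw_box only 1 to 1 are there at a start; the rules pass over those that are not, and their reading is None.
Of wheel_e, wheel_f only 1 to 1 are there at a start; the rules pass over those that are not, and their reading is None.
Of wheel_g, wheel_h, oil_can only 1 to 1 are there at a start; the rules pass over those that are not, and their reading is None.
At some moment in a run one of wheel_a, wheel_b, wheel_c, wheel_d, wheel_e, wheel_f, wheel_g, wheel_h may be knocked a few centimetres aside while the robot is not near it.
It also fails if it takes over 210 s, if anything falls off the work surface, if the arm or the gripper's body presses on something with over 40 N, if the wrist force passes 120 N, or if a joint passes its speed limit or range.

## Robot

A 6-joint arm with a two-finger parallel gripper is mounted at the origin on the work surface. World frame = base frame: x ahead of the robot, y to its left, z up, the work surface at z = 0. Lengths are in mm, angles in rad, forces in N, time in s.
With the tool pointing down it reaches from about 350 to 775 mm from the base axis. Payload 7.3 kg.
Tool frame: the origin (TCP) lies at the very end of the fingers, on their centre line; the grasp point (between the pads) lies 19 mm behind it (pinch_z is the distance from the TCP to the grasp point, in mm); z points along the fingers, y is the direction in which the jaws open and shut (so a half turn about z gives the same grasp; the last joint's range is limited). The gripper opens to 92 mm and grips with 3 to 60 N. Pads are 19 mm wide; open, the fingers measure 130 mm over their backs; the gripper's body (75 mm by 190 mm) begins 47 mm behind the grasp point.
Start: joints at [1.163, 0.342, 1.524, -0, 1.275, -0.146], TCP at [135.865, 507.135, 226.741] pointing down, gripper open.
Joint ranges: [-2.53, 2.53], [-0.77, 2.02], [0.04, 2.7], [-1, 4.14], [0.28, 2.66], [-3.11, 3.11]. Speed limits (rad/s): [2.57, 2.57, 3.14, 3.14, 3.14, 3.14].

## Interface

Orientations are given as [roll, pitch, yaw] about the fixed x, y, z axes, in that order (R = Rz(yaw) Ry(pitch) Rx(roll)).
In Python, from plant import * gives the robot as it stands.
- The arm moves only by the tool step_arm, never from a script. Its argument "moves" is one flat list of numbers, 7 for each row, row after row: the shift along the tool's x, y, z scaled (see below), then the turn, a rotation vector about the tool's x, y, z scaled (see below), then the closure, from -1 (fully open) to 1 (shut). A call has 1 to 8 rows; each row shifts and turns the pose as measured when the row begins, along the tool's axes as they then stand; what a row does not reach is not made up. The controller multiplies each number of a shift by 2 cm and each number of a turn by 4 degrees. A row lasts 1/12 s, in which the tool goes at most 41.7 mm and 7.16 degrees, less where a joint would pass 70% of its speed; a pose out of reach is approached as far as the arm can. A call with a number of a shift or a turn outside -1 to 1 is refused whole. A call with a gripper value outside its range is refused whole. The fingers move at their own pace and stop on an object; the grip force is fixed at half the most. Time passes only in rows, so rows that do not move let the fingers close. It gives the time, the measured TCP pose, the force and the opening at its end, in the units of the state.
- get_obs(): the state, without advancing time (a new reading comes with each control period).
- capture(name): name is "scene" or "side" or "wrist"; returns the picture (400x640x3 uint8, red, green, blue); there is no depth.
- get_calibration(name): a dict with "mtx" (3x3 intrinsics, pixels), "eye" and "orientation" of the camera in the world; the wrist camera has in their place "mount" (4x4, takes a point from camera to tool coordinates, whose origin is the TCP and whose axes are the flange's). Camera axes: x right, y down, z forward; pixel columns grow to the right and rows downward; lengths in mm; the calibration is good to about 2 mm. The wrist camera is an equidistant fisheye: a pixel r from the principal point sees the ray r / f radians off the axis. A picture is of the moment at which its call begins: read the wrist's pose just before it. get_calibration takes no time and is no camera call.
- close_job(): hands the job in, once; it reports no verdict.
The state is a dict: "time": time; "joint_positions": joint angles; "dq": joint speeds; "tau": joint torques, N m; "tool_pos": TCP position; "tcp_rot": TCP orientation; "contact_force": force on the tool from outside, world axes, zero at the start; "moment": the same for the moment, N m; "grip_width": finger opening in mm.
Only numpy, scipy, OpenCV 4.12 (cv2) and the standard library are available. Lean on these libraries where they do the work, as an engineer would, in place of code of your own. Each camera call takes 0.05 s, during which the arm holds its last target.

## Working session

There is one attempt and no reset: what is moved stays moved. The work goes in short steps, Python scripts to look and compute and a tool call to move; the robot and the scene stay as the last step left them, time stands still between calls to the robot, and variables do not carry over. Pictures are saved under pics/ and viewed, and the job is handed in when it is done.

Besides the shell and the picture viewer there is one more tool, called after "Emit:" by a JSON object that holds its "method" and its "body". step_arm: Moves the arm, as the interface text tells. Shifts and turns lie within -1 to 1; 1 stands for 2 cm of shift or 4 degrees of turn. Its arguments: {"type":"object","properties":{"moves":{"type":"array"}},"required":["moves"]}

```bash
ls; mkdir -p pics; python3 - <<'E'
from plant import *
import cv2
o=get_obs(); print(o)
for n in ("scene","side","wrist"):
    c=get_calibration(n); print(n,c)
    cv2.imwrite(f"pics/{n}0.png",capture(n)[:,:,::-1])
E
```

```text
pics
{'time': 0.0, 'joint_positions': array([ 1.16300395e+00,  3.42727454e-01,  1.52503431e+00, -3.97153927e-06,
        1.27538808e+00, -1.45988275e-01]), 'dq': array([-9.53116562e-05, -1.48611425e-03, -5.98906568e-04,  3.00217926e-04,
        3.51299698e-04,  7.14875000e-04]), 'tau': array([-2.71343903e-03, -4.31224930e+01, -2.44216508e+01,  7.15126027e-02,
        5.58308023e-02, -1.36696153e-04]), 'tool_pos': array([135.69077075, 506.73470554, 226.03647149]), 'tcp_rot': array([-3.14005148e+00, -2.22767298e-04,  2.87978954e+00]), 'contact_force': array([-0.35208838,  0.3489973 , -0.29545681]), 'moment': array([-0.02030751,  0.01142886, -0.00421762]), 'grip_width': 91.75558192476659}
scene {'mtx': array([[452.03741439,   0.        , 320.67593037],
       [  0.        , 452.03741439, 201.53622434],
       [  0.        ,   0.        ,   1.        ]]), 'eye': array([1499.0913472 , -156.31548619,  918.61947105]), 'orientation': array([-2.31454045, -0.00451325,  1.40497351])}
side {'mtx': array([[443.07820074,   0.        , 320.68508603],
       [  0.        , 443.07820074, 195.02689024],
       [  0.        ,   0.        ,   1.        ]]), 'eye': array([ 324.436655  , -777.70867341, 1050.74194215]), 'orientation': array([-2.44857143,  0.00975387, -0.36205801])}
wrist {'mtx': array([[309.70691629,   0.        , 316.34788224],
       [  0.        , 309.70691629, 200.59660792],
       [  0.        ,   0.        ,   1.        ]]), 'mount': array([[-1.03108733e-03, -9.66992851e-01, -2.54801418e-01,
         6.85523182e+01],
       [ 9.99999293e-01, -8.46070116e-04, -8.35720806e-04,
        -3.23349706e-03],
       [ 5.92556180e-04, -2.54802099e-01,  9.66993040e-01,
        -1.58380246e+02],
       [ 0.00000000e+00,  0.00000000e+00,  0.00000000e+00,
         1.00000000e+00]])}
```

View pics/scene0.png

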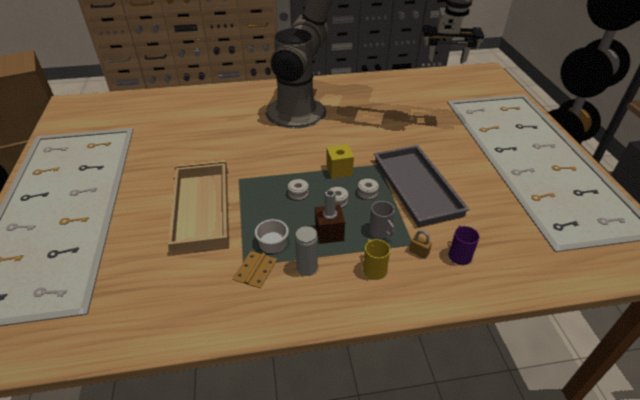

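View pics/side0.png

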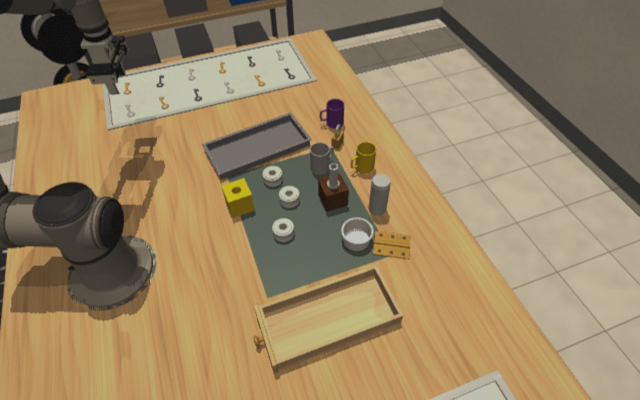

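View pics/wrist0.png

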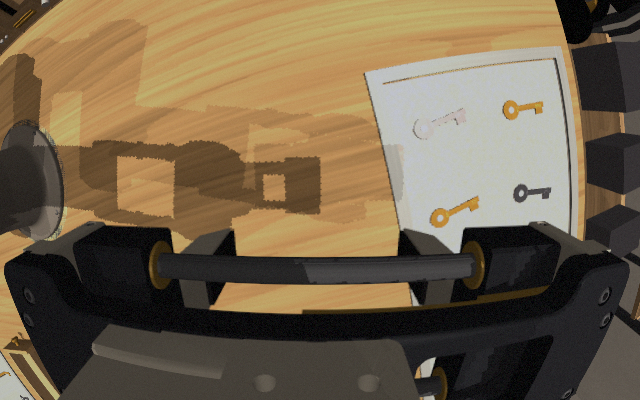

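The scene picture shows three wheels at about (368,188), (337,197) and (298,190). The aluminium can at (306,250) stands for the missing fourth wheel. The stand is at (330,225), the white pot at (271,237) and the steel mug at (382,220). The drawer is on the left and the tray on the right. In the side picture the wheels are at (272,176), (289,196) and (283,230).

```bash
cat > h.py <<'E'
from plant import *
import numpy as np, cv2
from scipy.spatial.transform import Rotation as R
def rays(n,px,pose=None):
    c=get_calibration(n); K=c["mtx"]; px=np.atleast_2d(np.asarray(px,float))
    if n!="wrist":
        d=np.c_[px,np.ones(len(px))]@np.linalg.inv(K).T
        return c["eye"],d@R.from_euler("xyz",c["orientation"]).as_matrix().T
    u=(px-K[:2,2])/K[0,0]; r=np.linalg.norm(u,axis=1); s=np.sinc(r/np.pi)
    d=np.c_[u*s[:,None],np.cos(r)]
    T=np.eye(4); T[:3,:3]=R.from_euler("xyz",pose["tcp_rot"]).as_matrix(); T[:3,3]=pose["tool_pos"]
    M=T@c["mount"]; return M[:3,3],d@M[:3,:3].T
def plane(n,px,z,pose=None):
    e,d=rays(n,px,pose); return e+d*((z-e[2])/d[:,2])[:,None]
def proj(n,P,pose=None):
    c=get_calibration(n); P=np.atleast_2d(np.asarray(P,float)); K=c["mtx"]
    if n!="wrist":
        q=(P-c["eye"])@R.from_euler("xyz",c["orientation"]).as_matrix()
        return q[:,:2]/q[:,2:]*K[0,0]+K[:2,2]
    T=np.eye(4); T[:3,:3]=R.from_euler("xyz",pose["tcp_rot"]).as_matrix(); T[:3,3]=pose["tool_pos"]
    M=T@c["mount"]; q=(P-M[:3,3])@M[:3,:3]; rho=np.linalg.norm(q[:,:2],axis=1)
    return q[:,:2]/rho[:,None]*np.arctan2(rho,q[:,2])[:,None]*K[0,0]+K[:2,2]
def tri(p1,p2):
    e1,d1=rays("scene",p1); e2,d2=rays("side",p2); d1=d1[0]/np.linalg.norm(d1); d2=d2[0]/np.linalg.norm(d2)
    t=np.linalg.lstsq(np.c_[d1,-d2],e2-e1,rcond=None)[0]; a=e1+t[0]*d1;b=e2+t[1]*d2
    return (a+b)/2,np.linalg.norm(a-b)
def blobs(mask,amin=20):
    n,l,s,c=cv2.connectedComponentsWithStats(mask.astype(np.uint8))
    return [(np.round(c[i],1).tolist(),s[i].tolist()) for i in range(1,n) if s[i][4]>=amin]
E
python3 - <<'E'
import cv2
for n,(x0,y0,x1,y1) in {"scene":(160,130,480,290),"side":(200,90,420,370)}.items():
    im=cv2.imread(f"pics/{n}0.png")[y0:y1,x0:x1]
    f=min(800/im.shape[1],600/im.shape[0]); cv2.imwrite(f"pics/{n}0z.png",cv2.resize(im,None,fx=f,fy=f,interpolation=cv2.INTER_CUBIC)); print(f)
E
```

```text
2.5
2.142857142857143
```

View pics/scene0z.png

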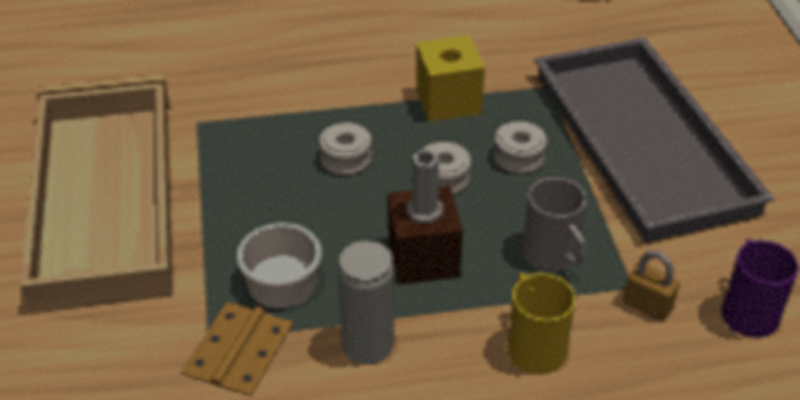

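View pics/side0z.png

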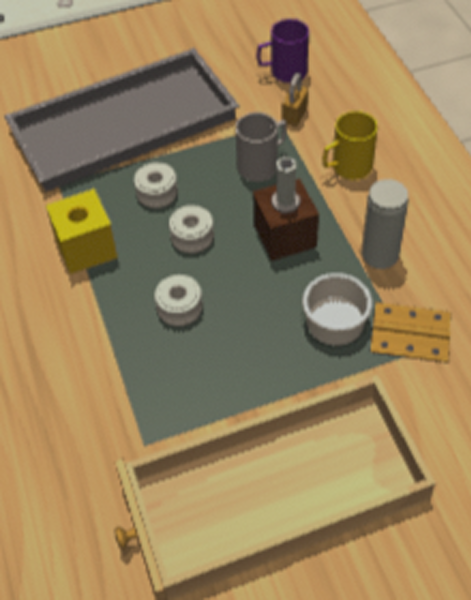

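```bash
python3 - <<'E'
from h import *
S=lambda x,y:(160+x/2.5,130+y/2.5); D=lambda x,y:(200+x/2.142857,90+y/2.142857)
pts={"gauge top 150":((425,158),(286,165),150),"wheel1":((520,137),(155,183),36),"wheel2":((447,159),(191,225),36),"wheel3":((345,138),(179,295),36),
"pot mouth":((280,250),(337,302),45),"mug mouth":((556,197),(257,136),85),"can top":((366,258),(389,195),130)}
for k,(a,b,z) in pts.items():
    p,e=tri(S(*a),D(*b)); print(k,"tri",p.round(),round(e,1),"sc",plane("scene",S(*a),z)[0].round(),"sd",plane("side",D(*b),z)[0].round())
print("drawer scene top corners",plane("scene",[S(40,92),S(165,85),S(25,290),S(170,280)],45).round())
print("drawer side",plane("side",[D(125,465),D(375,388),D(432,485),D(160,592)],45).round())
print("tray scene",plane("scene",[S(540,60),S(642,42),S(768,200),S(648,235)],30).round())
print("tray side",plane("side",[D(10,120),D(195,55),D(237,103),D(43,182)],30).round())
print("stand top", plane("scene",[S(389,197),S(455,190),S(461,232),S(394,240)],74).round(), plane("side",[D(255,195),D(303,185),D(316,218),D(268,232)],74).round())
E
```

```text
gauge top 150 tri [650.  11. 149.] 5.9 sc [648.  14. 150.] sd [650.   7. 150.]
wheel1 tri [502. 155.  30.] 12.0 sc [503. 159.  36.] sd [502. 142.  36.]
wheel2 tri [526.  61.  29.] 11.8 sc [528.  64.  36.] sd [526.  48.  36.]
wheel3 tri [473. -53.  34.] 9.4 sc [471. -49.  36.] sd [474. -60.  36.]
pot mouth tri [ 658. -146.   47.] 9.0 sc [ 653. -142.   45.] sd [ 660. -150.   45.]
mug mouth tri [659. 151.  76.] 16.2 sc [661. 155.  85.] sd [656. 132.  85.]
can top tri [762. -67. 129.] 8.9 sc [759. -64. 130.] sd [762. -73. 130.]
drawer scene top corners [[ 334. -413.   45.]
 [ 344. -260.   45.]
 [ 668. -406.   45.]
 [ 678. -259.   45.]]
drawer side [[ 343. -270.   45.]
 [ 651. -282.   45.]
 [ 658. -417.   45.]
 [ 339. -421.   45.]]
tray scene [[349. 224.  30.]
 [332. 370.  30.]
 [649. 414.  30.]
 [681. 260.  30.]]
tray side [[332. 355.  30.]
 [647. 396.  30.]
 [672. 263.  30.]
 [351. 208.  30.]]
stand top [[621. -19.  74.]
 [621.  54.  74.]
 [686.  47.  74.]
 [686. -24.  74.]] [[617.  36.  74.]
 [686.  29.  74.]
 [679. -32.  74.]
 [610. -31.  74.]]
```

The two fixed cameras disagree by 7–17 mm in y, which is more than the calibration should allow. I'll use the wrist camera for the real measurements, so I'm moving over the work.

Emit:
{"method": "step_arm", "body": {"moves": [0, 0, -0.5, 0, 0, -0.95, -1, 0, 0, -0.5, 0, 0, -0.95, -1, 0, 0, -0.5, 0, 0, -0.95, -1, 0, 0, -0.5, 0, 0, -0.95, -1]}}

```text
time: 0.48
tool_pos: [135.0, 505.0, 263.7]
tcp_rot: [-3.132, -0.004, -3.129]
contact_force: [0.6, -0.1, 0.6]
grip_width: 91.8
```

Emit:
{"method": "step_arm", "body": {"moves": [-0.9, -1, 0, 0, 0, 0, -1, -0.9, -1, 0, 0, 0, 0, -1, -0.9, -1, 0, 0, 0, 0, -1, -0.9, -1, 0, 0, 0, 0, -1, -0.9, -1, 0, 0, 0, 0, -1, -0.9, -1, 0, 0, 0, 0, -1, -0.9, -1, 0, 0, 0, 0, -1, -0.9, -1, 0, 0, 0, 0, -1]}}

```text
time: 1.15
tool_pos: [283.7, 344.6, 264.5]
tcp_rot: [-3.135, -0.005, -3.115]
contact_force: [0.1, 0.5, 0.2]
grip_width: 91.9
```

Emit:
{"method": "step_arm", "body": {"moves": [-0.8, -1, -0.4, 0, 0, 0, -1, -0.8, -1, -0.4, 0, 0, 0, -1, -0.8, -1, -0.4, 0, 0, 0, -1, -0.8, -1, -0.4, 0, 0, 0, -1, -0.8, -1, -0.4, 0, 0, 0, -1, -0.8, -1, -0.4, 0, 0, 0, -1, -0.8, -1, -0.4, 0, 0, 0, -1, -0.8, -1, -0.4, 0, 0, 0, -1]}}

```text
time: 1.82
tool_pos: [420.0, 178.3, 328.4]
tcp_rot: [-3.131, -0.012, -3.115]
contact_force: [0.6, 0.7, -0.2]
grip_width: 91.8
```

Emit:
{"method": "step_arm", "body": {"moves": [-1, -1, 0, 0, 0, 0, -1, -1, -1, 0, 0, 0, 0, -1, -1, -1, 0, 0, 0, 0, -1, -1, -0.7, 0, 0, 0, 0, -1, -1, -0.7, 0, 0, 0, 0, -1, -1, -0.5, 0, 0, 0, 0, -1, -1, -0.5, 0, 0, 0, 0, -1, 0, 0, 0, 0, 0, 0, -1]}}

```text
time: 2.48
tool_pos: [570.7, 62.8, 327.6]
tcp_rot: [-3.131, -0.012, -3.121]
contact_force: [-0.3, 0.8, 0.5]
grip_width: 91.5
```

```bash
python3 - <<'E'
from h import *
o=get_obs(); cv2.imwrite("pics/w1.png",capture("wrist")[:,:,::-1]); print(o["tool_pos"],o["tcp_rot"])
E
```

```text
[570.72739155  62.78302189 327.60188566] [-3.13072024 -0.01185522 -3.12128261]
```

View pics/w1.png

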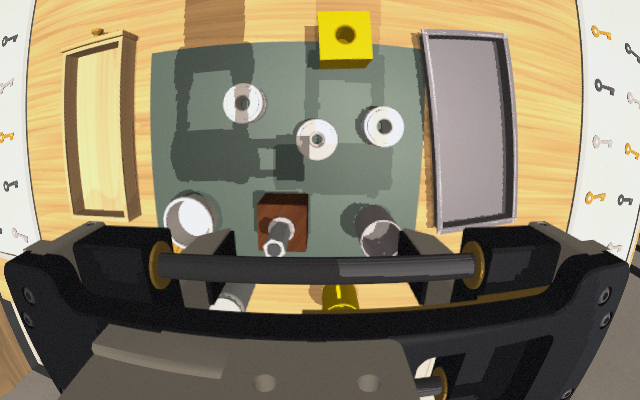

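Everything is visible here. Wheel bores are at about (242,103), (317,139) and (384,127), the gauge top is near (274,248), the pot at (190,218) and the mug at (380,230).

```bash
python3 - <<'E'
from h import *
im=cv2.imread("pics/w1.png")
cv2.imwrite("pics/w1a.png",cv2.resize(im[80:265,150:420],None,fx=2.96,fy=2.96,interpolation=cv2.INTER_CUBIC))
pose=dict(tool_pos=[570.727,62.783,327.602],tcp_rot=[-3.1307,-0.01186,-3.1213])
print("wheels",plane("wrist",[(242,103),(317,139),(384.5,127)],36,pose).round(1))
print("gauge",plane("wrist",[(274,248)],150,pose).round(1))
print("pot",plane("wrist",[(190,217)],45,pose).round(1))
print("mug",plane("wrist",[(380,232)],85,pose).round(1))
print("drawer",plane("wrist",[(66,40),(134,38),(70,214),(138,217)],45,pose).round(1))
print("tray",plane("wrist",[(422,30),(508,34),(515,222),(438,232)],30,pose).round(1))
print("yellow",plane("wrist",[(345,35)],74,pose).round(1))
E
```

```text
wheels [[472.  -51.7  36. ]
 [525.2  59.4  36. ]
 [504.1 157.6  36. ]]
gauge [[647.6  11.9 150. ]]
pot [[ 646.2 -140.1   45. ]]
mug [[648.  150.1  85. ]]
drawer [[ 317.9 -410.4   45. ]
 [ 350.  -240.3   45. ]
 [ 652.3 -416.7   45. ]
 [ 650.3 -242.1   45. ]]
tray [[347.2 215.9  30. ]
 [323.7 375.7  30. ]
 [650.3 417.3  30. ]
 [667.4 261.4  30. ]]
yellow [[380.1  94.1  74. ]]
```

View pics/w1a.png

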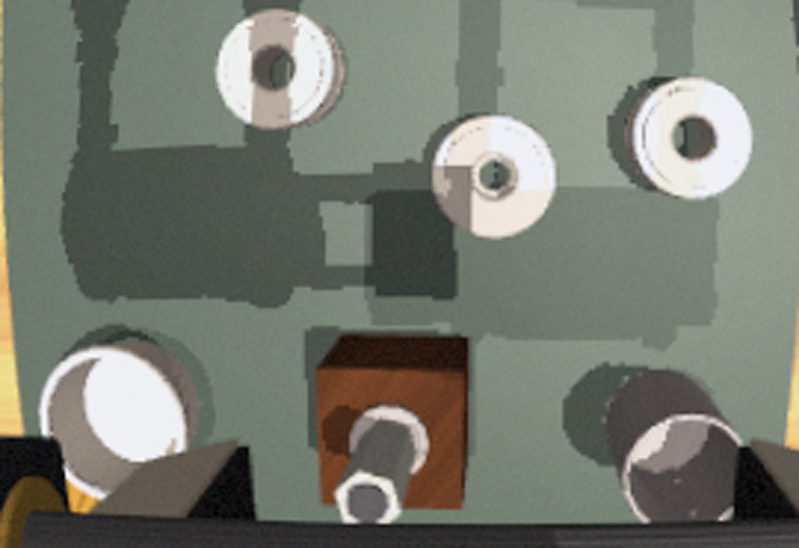

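```bash
cat >> h.py <<'E'
def need(pos,yaw=np.pi):
    o=get_obs(); A=R.from_euler("xyz",o["tcp_rot"]); B=R.from_euler("xyz",[np.pi,0,yaw])
    s=A.inv().apply(np.asarray(pos,float)-o["tool_pos"])/20; w=np.degrees((A.inv()*B).as_rotvec())/4
    print("t",round(o["time"],2),"pos",o["tool_pos"].round(1),"rot",o["tcp_rot"].round(3),"F",o["contact_force"].round(1),"w",round(o["grip_width"],1),"NEED shift",s.round(2),"turn",w.round(2))
E
python3 -c "
from h import *
need([647.6,12,235])"
```

```text
t 2.53 pos [569.3  63.7 327.7] rot [-3.131 -0.013 -3.121] F [-0.1 -0.8 -1. ] w 92.2 NEED shift [-3.92 -2.62  4.61] turn [-0.15 -0.19  0.3 ]
```

Emit:
{"method": "step_arm", "body": {"moves": [-0.78, -0.52, 0.92, -0.15, -0.19, 0.3, -1, -0.78, -0.52, 0.92, 0, 0, 0, -1, -0.78, -0.52, 0.92, 0, 0, 0, -1, -0.78, -0.52, 0.92, 0, 0, 0, -1, -0.78, -0.52, 0.92, 0, 0, 0, -1, 0, 0, 0, 0, 0, 0, -1, 0, 0, 0, 0, 0, 0, -1]}}

```text
time: 3.12
tool_pos: [645.6, 15.2, 233.6]
tcp_rot: [3.138, -0.0, -3.139]
contact_force: [-0.3, 0.4, -0.1]
grip_width: 92.0
```

```bash
python3 - <<'E'
from h import *
need([647.6,12,235]); o=get_obs(); im=capture("wrist")[:,:,::-1]; cv2.imwrite("pics/w2.png",im)
print(proj("wrist",[647.6,12,150],o))
E
```

```text
t 3.12 pos [645.6  15.2 233.6] rot [ 3.138 -0.    -3.139] F [-0.3  0.4 -0.1] w 92.0 NEED shift [-0.1  -0.16 -0.07] turn [ 0.05 -0.    0.04]
[[312.25561396 208.68075446]]
```

View pics/w2.png

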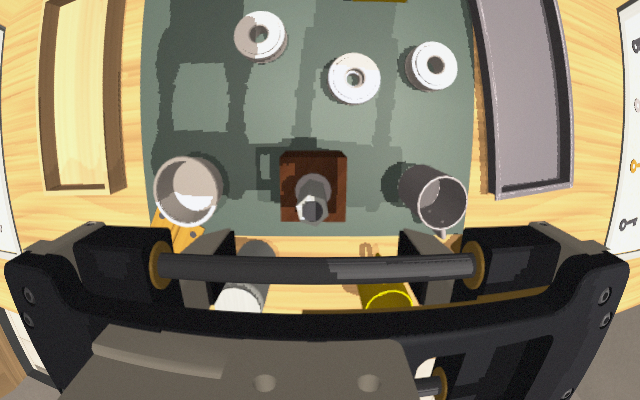

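```bash
python3 - <<'E'
from h import *
im=cv2.imread("pics/w2.png")
a=cv2.resize(im[145:245,265:365],None,fx=6,fy=6,interpolation=cv2.INTER_CUBIC); 
cv2.imwrite("pics/w2a.png",a)
b=cv2.resize(im[140:245,145:475],None,fx=2.4,fy=2.4,interpolation=cv2.INTER_CUBIC); cv2.imwrite("pics/w2b.png",b)
E
```

```text
(no output)
```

View pics/w2a.png

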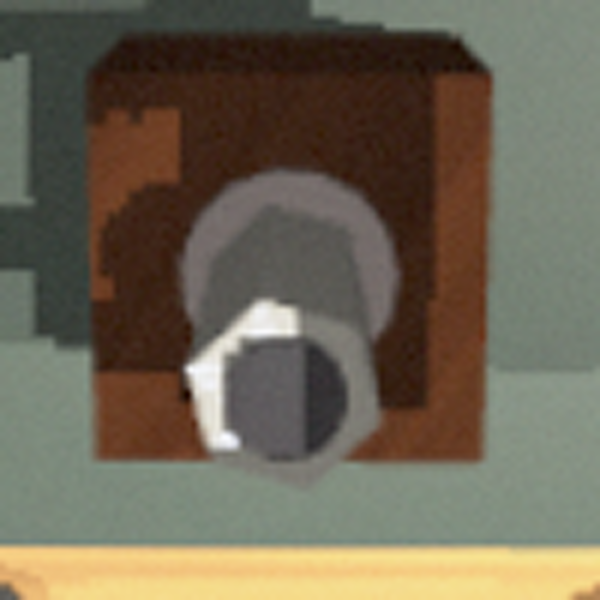

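View pics/w2b.png

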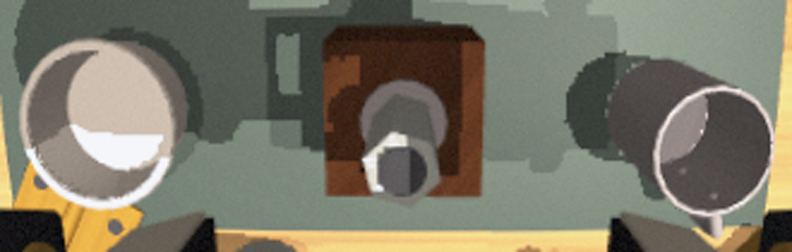

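The hexagon centre is at (312.3,210.5), which puts the gauge at about (649,12). A pair of flats is turned about 12° from the jaws, so I'll turn to yaw π+0.21 and descend.

Emit:
{"method": "step_arm", "body": {"moves": [-0.17, -0.16, 0, 0, 0, -0.99, -1, 0, 0, 0, 0, 0, -0.99, -1, 0, 0, 0, 0, 0, -0.99, -1, 0, 0, 0, 0, 0, 0, -1, 0, 0, 0, 0, 0, 0, -1]}}

```text
time: 3.58
tool_pos: [646.0, 16.6, 239.8]
tcp_rot: [3.139, 0.005, -2.92]
contact_force: [-0.4, 0.4, -0.8]
grip_width: 92.0
```

```bash
python3 -c "
from h import *
need([649,12,101],np.pi+.21)"
```

```text
t 3.58 pos [646.   16.6 239.8] rot [ 3.139  0.005 -2.92 ] F [-0.4  0.4 -0.8] w 92.0 NEED shift [-0.06 -0.27  6.94] turn [0.04 0.07 0.17]
```

Emit:
{"method": "step_arm", "body": {"moves": [0, -0.05, 0.9, 0, 0, 0.1, -1, 0, -0.05, 0.9, 0, 0, 0, -1, 0, -0.05, 0.9, 0, 0, 0, -1, 0, -0.05, 0.9, 0, 0, 0, -1]}}

```text
time: 3.92
tool_pos: [649.4, 15.4, 175.8]
tcp_rot: [-3.14, 0.021, -2.933]
contact_force: [0.4, 0.0, -0.4]
grip_width: 91.6
```

```bash
python3 -c "
from h import *
need([649,12,101],np.pi+.21); o=get_obs(); cv2.imwrite('pics/w3.png',capture('wrist')[100:300,180:480,::-1].repeat(2,0).repeat(2,1)); print(proj('wrist',[649,12,150],o))
need([649,12,101],np.pi+.21)
"
```

```text
t 3.92 pos [649.4  15.4 175.8] rot [-3.14   0.021 -2.933] F [ 0.4  0.  -0.4] w 91.6 NEED shift [ 0.14 -0.15  3.74] turn [-0.02  0.3  -0.02]
[[311.38180975 228.72992961]]
t 3.97 pos [647.7  15.4 171.6] rot [ 3.141  0.015 -2.933] F [-0.6  0.7 -3.4] w 91.8 NEED shift [ 0.03 -0.18  3.53] turn [ 0.    0.22 -0.02]
```

View pics/w3.png

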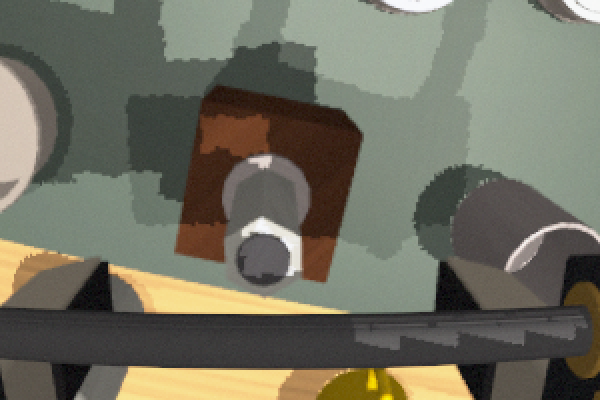

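Emit:
{"method": "step_arm", "body": {"moves": [0, -0.1, 0.9, 0, 0.2, 0, -1, 0, -0.05, 0.9, 0, 0, 0, -1, 0, -0.05, 0.9, 0, 0, 0, -1, 0, 0, 0.5, 0, 0, 0, -1, 0, 0, 0, 0, 0, 0, -1]}}

```text
time: 4.38
tool_pos: [648.6, 13.5, 109.9]
tcp_rot: [-3.141, 0.004, -2.939]
contact_force: [-0.5, 0.2, -0.5]
grip_width: 91.8
```

```bash
python3 -c "
from h import *
need([647.5,12,101],np.pi+.21)"
```

```text
t 4.38 pos [648.6  13.5 109.9] rot [-3.141  0.004 -2.939] F [-0.5  0.2 -0.5] w 91.8 NEED shift [ 0.07 -0.06  0.44] turn [-0.01  0.06 -0.11]
```

Emit:
{"method": "step_arm", "body": {"moves": [0.07, -0.06, 0.45, 0, 0.06, -0.1, -1, 0, 0, 0, 0, 0, 0, 0.2, 0, 0, 0, 0, 0, 0, 1, 0, 0, 0, 0, 0, 0, 1, 0, 0, 0, 0, 0, 0, 1, 0, 0, 0, 0, 0, 0, 1, 0, 0, 0, 0, 0, 0, 1]}}

```text
time: 4.97
tool_pos: [649.8, 12.4, 106.1]
tcp_rot: [-3.139, 0.007, -2.933]
contact_force: [0.3, 0.2, 0.5]
grip_width: 56.5
```

Emit:
{"method": "step_arm", "body": {"moves": [0, 0, 0, 0, 0, 0, 1, 0, 0, 0, 0, 0, 0, 1]}}

```text
time: 5.13
tool_pos: [650.1, 12.3, 106.7]
tcp_rot: [-3.139, 0.008, -2.933]
contact_force: [-0.8, -1.3, 0.4]
grip_width: 42.6
```

Emit:
{"method": "step_arm", "body": {"moves": [0, 0, 0, 0, 0, 0, 1, 0, 0, 0, 0, 0, 0, 1, 0, 0, 0, 0, 0, 0, 1, 0, 0, 0, 0, 0, 0, 1, 0, 0, 0, 0, 0, 0, 1, 0, 0, 0, 0, 0, 0, 1]}}

```text
time: 5.63
tool_pos: [650.1, 12.3, 106.9]
tcp_rot: [-3.139, 0.008, -2.933]
contact_force: [0.1, -0.7, -0.3]
grip_width: 23.8
```

```bash
python3 -c "
from h import *
need([650,12,210],np.pi+.21)"
```

```text
t 5.63 pos [650.1  12.3 106.9] rot [-3.139  0.008 -2.933] F [ 0.1 -0.7 -0.3] w 23.8 NEED shift [-0.03 -0.03 -5.15] turn [-0.04  0.12 -0.02]
```

Emit:
{"method": "step_arm", "body": {"moves": [0, 0, -0.5, 0, 0, 0, 1, 0, 0, -0.9, 0, 0, 0, 1, 0, 0, -0.9, 0, 0, 0, 1, 0, 0, -0.9, 0, 0, 0, 1, 0, 0, -0.9, 0, 0, 0, 1, 0, 0, -0.5, 0, 0, 0, 1, 0, 0, 0, 0, 0, 0, 1]}}

```text
time: 6.22
tool_pos: [648.7, 12.6, 201.7]
tcp_rot: [-3.14, 0.004, -2.933]
contact_force: [0.2, -0.2, -2.3]
grip_width: 23.6
```

```bash
python3 -c "
from h import *
need([652,-142,195],np.pi+.21); o=get_obs(); cv2.imwrite('pics/w4.png',capture('wrist')[:,:,::-1]);cv2.imwrite('pics/s4.png',cv2.resize(capture('scene')[120:290,220:480,::-1],None,fx=3,fy=3))
"
```

```text
t 6.22 pos [648.7  12.6 201.7] rot [-3.14   0.004 -2.933] F [ 0.2 -0.2 -2.3] w 23.6 NEED shift [ 1.44 -7.6   0.34] turn [-0.02  0.06 -0.02]
```

View pics/w4.png

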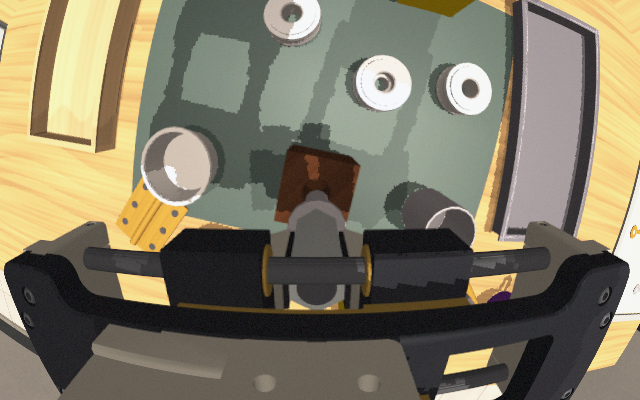

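View pics/s4.png

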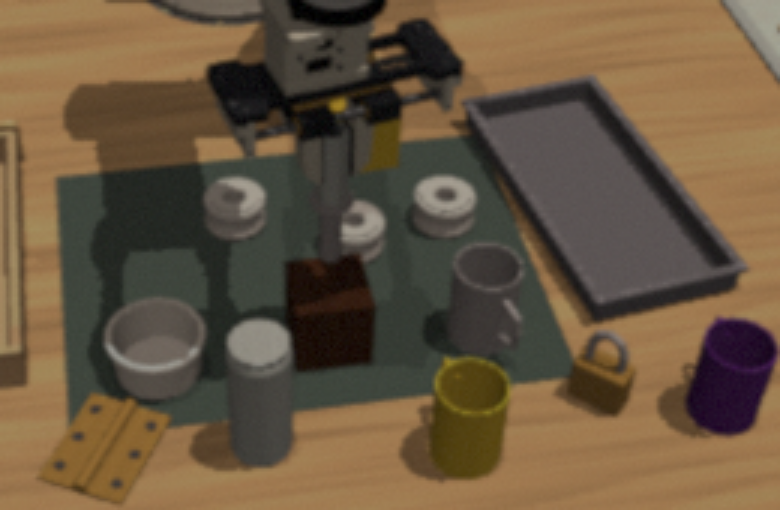

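The gauge is held at 23.6 mm width and hangs clear of the stand. Next I'll measure the pot, mug and wheels from this picture.

```bash
python3 - <<'E'
from h import *
im=cv2.imread("pics/w4.png")
pose=dict(tool_pos=[648.7,12.6,201.7],tcp_rot=[-3.14,0.004,-2.933])
p2=dict(tool_pos=[645.6,15.2,233.6],tcp_rot=[3.138,0,-3.139])
# wheels: white blobs -> fit
for f,p in (("w4",pose),("w2",p2),("w1",dict(tool_pos=[570.727,62.783,327.602],tcp_rot=[-3.1307,-0.01186,-3.1213]))):
    g=cv2.imread(f"pics/{f}.png"); hsv=cv2.cvtColor(g,cv2.COLOR_BGR2HSV)
    m=(hsv[...,2]>165)&(hsv[...,1]<45); m[235:]=0
    for c,s in blobs(m,300):
        if 140<c[0]<490: print(f,c,s,plane("wrist",[c],36,p)[0].round(1))
print("pot w4",plane("wrist",[(180,166)],45,pose).round(1), "pot w2",plane("wrist",[(145+97/2.4,140+123/2.4)],45,p2).round(1))
print("mug w2",plane("wrist",[(145+714/2.4,140+150/2.4)],85,p2).round(1))
cv2.imwrite("pics/w4a.png",cv2.resize(im[0:250,120:520],None,fx=2,fy=2,interpolation=cv2.INTER_CUBIC))
print(proj("wrist",[[652,-142,45],[652+45,-142,45],[652-45,-142,45],[652,-97,45],[652,-187,45]],pose).round())
E
```

```text
w4 [292.1, 18.3] [264, 0, 57, 39, 1539] [478.3 -49.6  36. ]
w4 [368.6, 105.2] [322, 55, 90, 100, 5274] [554.2  47.8  36. ]
w4 [468.6, 88.3] [446, 62, 46, 53, 1653] [503.9 155.2  36. ]
w4 [306.2, 89.1] [294, 66, 26, 53, 526] [551.9 -18.9  36. ]
w4 [419.0, 140.4] [404, 105, 33, 77, 1042] [577.2 110.3  36. ]
w4 [181.8, 164.4] [141, 127, 69, 79, 2769] [ 655.9 -141.    36. ]
w2 [259.7, 34.2] [234, 11, 53, 48, 1630] [472.7 -49.8  36. ]
w2 [434.4, 65.0] [412, 41, 46, 49, 1521] [503.9 156.   36. ]
w2 [351.2, 96.1] [311, 52, 70, 94, 3668] [547.9  55.2  36. ]
w2 [402.7, 119.2] [390, 85, 31, 76, 1138] [572.5 116.4  36. ]
w2 [190.6, 189.2] [153, 157, 64, 70, 2287] [ 656.2 -140.8   36. ]
w2 [440.1, 203.5] [417, 176, 51, 59, 327] [674.4 171.8  36. ]
w1 [460.8, 133.1] [422, 29, 81, 206, 9598] [504.5 281.5  36. ]
w1 [242.6, 102.9] [223, 84, 40, 39, 1051] [471.9 -50.7  36. ]
w1 [383.9, 126.2] [364, 106, 41, 41, 1143] [502.9 156.7  36. ]
w1 [318.8, 138.0] [296, 119, 42, 42, 1077] [523.7  62.   36. ]
w1 [191.5, 216.2] [163, 197, 50, 38, 1123] [ 647.6 -141.3   36. ]
pot w4 [[ 656.  -139.1   45. ]] pot w2 [[ 656.7 -144.2   45. ]]
mug w2 [[659.9 153.   85. ]]
[[178. 162.]
 [175. 201.]
 [183. 121.]
 [215. 169.]
 [144. 156.]]
```

View pics/w4a.png

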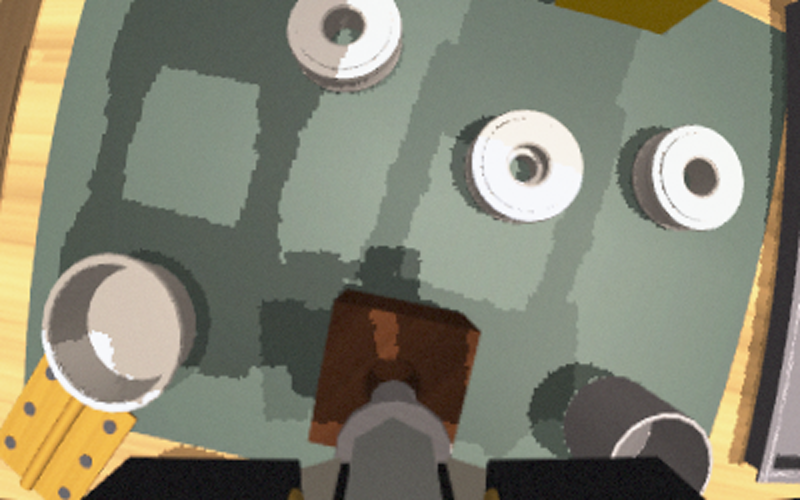

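The pot centre is at about (656,-141). I'm moving over it.

Emit:
{"method": "step_arm", "body": {"moves": [0.17, -0.95, 0, 0, 0, 0, 1, 0.17, -0.95, 0, 0, 0, 0, 1, 0.17, -0.95, 0, 0, 0, 0, 1, 0.17, -0.95, 0, 0, 0, 0, 1, 0.17, -0.95, 0, 0, 0, 0, 1, 0.17, -0.95, 0, 0, 0, 0, 1, 0.17, -0.95, 0, 0, 0, 0, 1, 0.1, -0.5, 0, 0, 0, 0, 1]}}

```text
time: 6.98
tool_pos: [647.0, -133.3, 186.9]
tcp_rot: [3.131, -0.018, -2.927]
contact_force: [0.4, 0.4, -2.4]
grip_width: 24.0
```

```bash
python3 -c "
from h import *
need([656,-141,110],np.pi+.21)"
```

```text
t 6.98 pos [ 647.  -133.3  186.9] rot [ 3.131 -0.018 -2.927] F [ 0.4  0.4 -2.4] w 24.0 NEED shift [-0.43 -0.51  3.83] turn [ 0.15 -0.26  0.06]
```

Emit:
{"method": "step_arm", "body": {"moves": [-0.43, -0.51, 0.3, 0.15, -0.26, 0.06, 1, 0, 0, 0, 0, 0, 0, 1]}}

```text
time: 7.15
tool_pos: [656.3, -144.2, 177.6]
tcp_rot: [3.14, -0.004, -2.935]
contact_force: [-0.8, -0.6, -2.9]
grip_width: 23.7
```

```bash
python3 -c "
from h import *
need([656,-141,110],np.pi+.21); o=get_obs(); cv2.imwrite('pics/w5.png',capture('wrist')[:,:,::-1]); print(proj('wrist',[[656,-141,45],[656-45,-141,45],[656,-141-45,45],[656,-141+45,45]],o).round())
"
```

```text
t 7.15 pos [ 656.3 -144.2  177.6] rot [ 3.14  -0.004 -2.935] F [-0.8 -0.6 -2.9] w 23.7 NEED shift [-0.03  0.15  3.38] turn [ 0.02 -0.05 -0.04]
[[320. 193.]
 [329. 148.]
 [274. 184.]
 [364. 203.]]
```

View pics/w5.png

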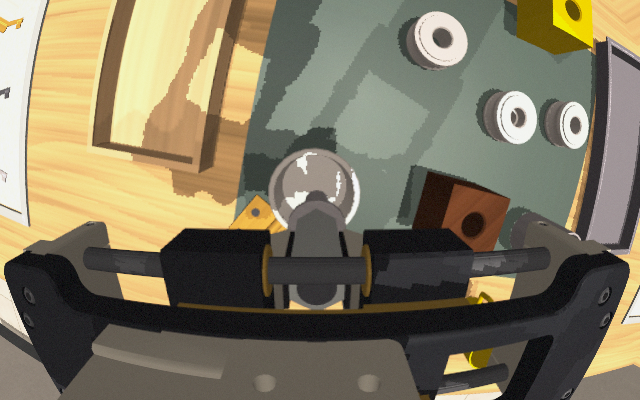

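The pot lip (268–361, top at 148) matches the prediction and the plug hangs inside it. I'm descending to a tip height of about 15 mm.

Emit:
{"method": "step_arm", "body": {"moves": [0, 0, 0.8, 0, 0, 0, 1, 0, 0, 0.8, 0, 0, 0, 1, 0, 0, 0.8, 0, 0, 0, 1, 0, 0, 0.8, 0, 0, 0, 1, 0, 0, 0.2, 0, 0, 0, 1]}}

```text
time: 7.62
tool_pos: [654.2, -138.2, 108.9]
tcp_rot: [3.136, -0.006, -2.931]
contact_force: [-0.2, 0.8, -4.1]
grip_width: 23.9
```

Emit:
{"method": "step_arm", "body": {"moves": [0, 0, 0, 0, 0, 0, 1]}}

```text
time: 7.7
tool_pos: [653.3, -136.9, 107.8]
tcp_rot: [3.134, -0.009, -2.93]
contact_force: [-0.8, 0.8, -3.0]
grip_width: 23.9
```

Emit:
{"method": "step_arm", "body": {"moves": [0, 0, 0, 0, 0, 0, 1, 0, 0, 0, 0, 0, 0, 1, 0, 0, 0, 0, 0, 0, 1, 0, 0, -0.5, 0, 0, 0, 1, 0, 0, -0.9, 0, 0, 0, 1, 0, 0, -0.9, 0, 0, 0, 1, 0, 0, -0.9, 0, 0, 0, 1, 0, 0, -0.7, 0, 0, 0, 1]}}

```text
time: 8.37
tool_pos: [653.8, -135.5, 193.5]
tcp_rot: [3.134, -0.009, -2.928]
contact_force: [1.2, 0.1, -2.1]
grip_width: 24.0
```

```bash
python3 -c "
from h import *
need([503,157,165],np.pi+.21)"
```

```text
t 8.37 pos [ 653.8 -135.5  193.5] rot [ 3.134 -0.009 -2.928] F [ 1.2  0.1 -2.1] w 24.0 NEED shift [ 4.26 15.88  1.59] turn [ 0.11 -0.13  0.05]
```

Emit:
{"method": "step_arm", "body": {"moves": [0.25, 0.98, 0, 0.11, -0.13, 0.05, 1, 0.25, 0.98, 0, 0, 0, 0, 1, 0.25, 0.98, 0, 0, 0, 0, 1, 0.25, 0.98, 0, 0, 0, 0, 1, 0.25, 0.98, 0, 0, 0, 0, 1, 0.25, 0.98, 0, 0, 0, 0, 1, 0.25, 0.98, 0, 0, 0, 0, 1, 0.25, 0.98, 0, 0, 0, 0, 1]}}

```text
time: 9.03
tool_pos: [585.7, 8.7, 211.9]
tcp_rot: [-3.127, 0.027, -2.939]
contact_force: [-0.2, -0.2, -2.8]
grip_width: 23.8
```

```bash
python3 -c "
from h import *
need([503,157,165],np.pi+.21)"
```

```text
t 9.03 pos [585.7   8.7 211.9] rot [-3.127  0.027 -2.939] F [-0.2 -0.2 -2.8] w 23.8 NEED shift [2.62 8.13 2.16] turn [-0.21  0.39 -0.11]
```

Emit:
{"method": "step_arm", "body": {"moves": [0.3, 0.95, 0.2, -0.2, 0.39, -0.11, 1, 0.3, 0.95, 0.2, 0, 0, 0, 1, 0.3, 0.95, 0.2, 0, 0, 0, 1, 0.3, 0.95, 0.2, 0, 0, 0, 1, 0.3, 0.95, 0.2, 0, 0, 0, 1, 0.3, 0.95, 0.2, 0, 0, 0, 1, 0.3, 0.95, 0.2, 0, 0, 0, 1, 0.2, 0.7, 0.2, 0, 0, 0, 1]}}

```text
time: 9.7
tool_pos: [510.3, 149.9, 193.8]
tcp_rot: [-3.138, 0.022, -2.932]
contact_force: [0.1, -0.3, -2.7]
grip_width: 23.9
```

```bash
python3 -c "
from h import *
need([503,157,155],np.pi+.21)"
```

```text
t 9.7 pos [510.3 149.9 193.8] rot [-3.138  0.022 -2.932] F [ 0.1 -0.3 -2.7] w 23.9 NEED shift [0.33 0.43 1.93] turn [-0.05  0.32 -0.01]
```

Emit:
{"method": "step_arm", "body": {"moves": [0.3, 0.3, 0.9, -0.05, 0.32, 0, 1, 0, 0.05, 0.7, 0, 0, 0, 1, 0, 0, 0, 0, 0, 0, 1, 0, 0, 0, 0, 0, 0, 1]}}

```text
time: 10.03
tool_pos: [502.6, 158.3, 163.5]
tcp_rot: [3.141, 0.003, -2.928]
contact_force: [-0.4, -0.6, -2.7]
grip_width: 24.0
```

```bash
python3 -c "
from h import *
need([503,157,155],np.pi+.21); o=get_obs(); im=capture('wrist')[:,:,::-1]; cv2.imwrite('pics/w6.png',im); cv2.imwrite('pics/w6a.png',cv2.resize(im[120:260,240:400],None,fx=4,fy=4,interpolation=cv2.INTER_CUBIC)); 
T=R.from_euler('xyz',o['tcp_rot']);print(proj('wrist',[[503,157,36],o['tool_pos']+T.apply([0,0,94.9])],o).round(1))
"
```

```text
t 10.03 pos [502.6 158.3 163.5] rot [ 3.141e+00  3.000e-03 -2.928e+00] F [-0.4 -0.6 -2.7] w 24.0 NEED shift [-0.01 -0.07  0.42] turn [0.   0.04 0.05]
[[315.  193.5]
 [316.4 202.7]]
```

View pics/w6a.png

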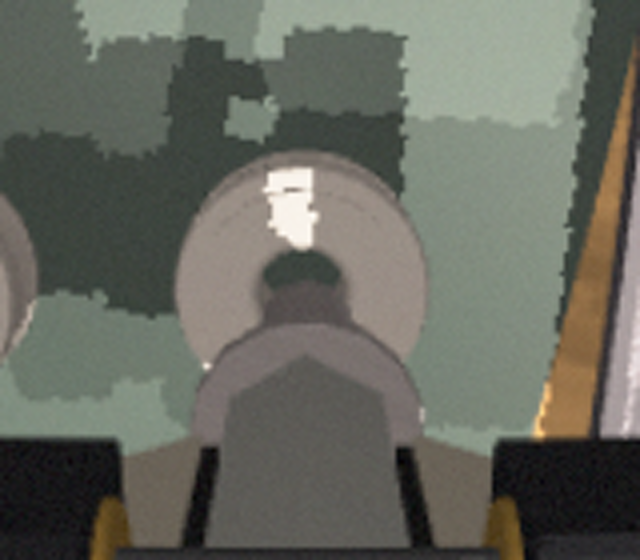

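```bash
python3 -c "
from h import *
pose=dict(tool_pos=np.array([502.6,158.3,163.5]),tcp_rot=[3.141,0.003,-2.928])
print(plane('wrist',[(315.4,190.)],36,pose), plane('wrist',[(316.2,201.8)],68.6,pose))
im=cv2.imread('pics/w6.png'); g=cv2.cvtColor(im,cv2.COLOR_BGR2HSV)
print(g[170,315],g[190,290],g[150,330],g[190,345])
m=((g[...,0]<25)|(g[...,0]>150))&(g[...,2]>100)|(g[...,2]>190)
m[232:]=0;m[:150]=0;m[:,:270]=0;m[:,360:]=0
c,_=cv2.findContours(m.astype(np.uint8),cv2.RETR_EXTERNAL,cv2.CHAIN_APPROX_NONE)
c=max(c,key=cv2.contourArea)[:,0]; c=c[c[:,1]<195]; pl=plane('wrist',c,36,pose)
A=np.c_[2*pl[:,:2],np.ones(len(pl))]; s=np.linalg.lstsq(A,(pl[:,:2]**2).sum(1),rcond=None)[0]; print('fit',s[:2],np.sqrt(s[2]+s[0]**2+s[1]**2))
"
```

```text
[[499.60186332 156.70202029  36.        ]] [[502.12420186 158.04185487  68.6       ]]
[ 17  14 249] [ 13  35 153] [65 23 66] [ 14  33 153]
fit [498.44297839 156.07261133] 29.03142278578333
```

Emit:
{"method": "step_arm", "body": {"moves": [0.03, -0.05, 0.7, 0, 0.04, 0.05, 1, 0, 0, 0.6, 0, 0, 0, 1, 0, 0, 0, 0, 0, 0, 1, 0, 0, 0, 0, 0, 0, 1]}}

```text
time: 10.42
tool_pos: [505.3, 155.1, 139.7]
tcp_rot: [-3.141, 0.005, -2.935]
contact_force: [0.4, -0.3, -1.8]
grip_width: 24.1
```

```bash
cat > look.py <<'E'
from h import *
import sys
x,y,name=float(sys.argv[1]),float(sys.argv[2]),sys.argv[3]; L=float(sys.argv[4]) if len(sys.argv)>4 else 94.9
need([x,y,L+4],np.pi+.21); o=get_obs(); im=capture('wrist')[:,:,::-1]; cv2.imwrite(f'pics/{name}.png',im)
T=R.from_euler('xyz',o['tcp_rot']); tip=o['tool_pos']+T.apply([0,0,L]); print("tip",tip.round(1))
v=cv2.resize(im[130:250,240:400],None,fx=4,fy=4,interpolation=cv2.INTER_CUBIC)
t=np.linspace(0,2*np.pi,60)
for c,r,col in (((x,y,36),11,(0,0,255)),((x,y,36),31,(0,255,255)),(tip,9,(255,0,0))):
    q=proj('wrist',np.c_[c[0]+r*np.cos(t),c[1]+r*np.sin(t),t*0+c[2]],o)
    cv2.polylines(v,[((q-[240,130])*4+2).round().astype(int)],True,col,1)
cv2.imwrite(f'pics/{name}a.png',v)
E
python3 look.py 502 157 w7
```

```text
t 10.42 pos [505.3 155.1 139.7] rot [-3.141  0.005 -2.935] F [ 0.4 -0.3 -1.8] w 24.1 NEED shift [0.15 0.13 2.04] turn [-0.01  0.07 -0.05]
tip [505.8 155.1  44.8]
```

View pics/w7a.png

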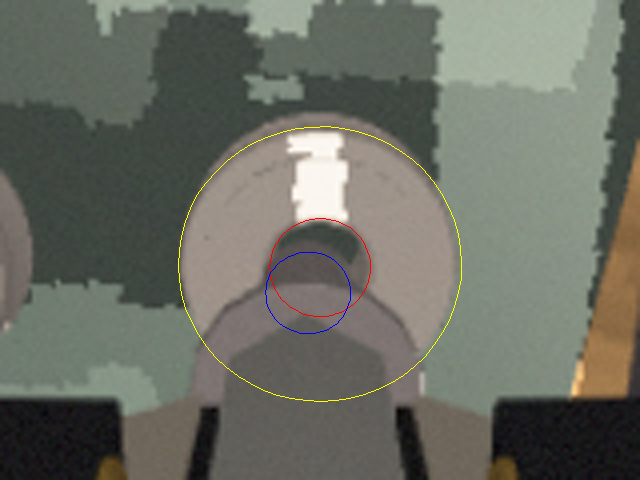

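The prediction for the wheel at (502,157) fits the picture. The tip is 3 mm too far in x and 2 mm short in y, so I'm correcting.

Emit:
{"method": "step_arm", "body": {"moves": [0.15, 0.13, 0.1, 0, 0.07, -0.05, 1, 0, 0, 0, 0, 0, 0, 1, 0, 0, 0, 0, 0, 0, 1]}}

```text
time: 10.72
tool_pos: [502.8, 156.8, 139.7]
tcp_rot: [-3.141, 0.003, -2.932]
contact_force: [0.4, -0.1, -3.0]
grip_width: 24.3
```

```bash
python3 look.py 502 157 w8
```

```text
t 10.72 pos [502.8 156.8 139.7] rot [-3.141e+00  3.000e-03 -2.932e+00] F [ 0.4 -0.1 -3. ] w 24.3 NEED shift [0.04 0.02 2.04] turn [-0.01  0.04 -0.  ]
tip [503.1 156.8  44.8]
```

View pics/w8a.png

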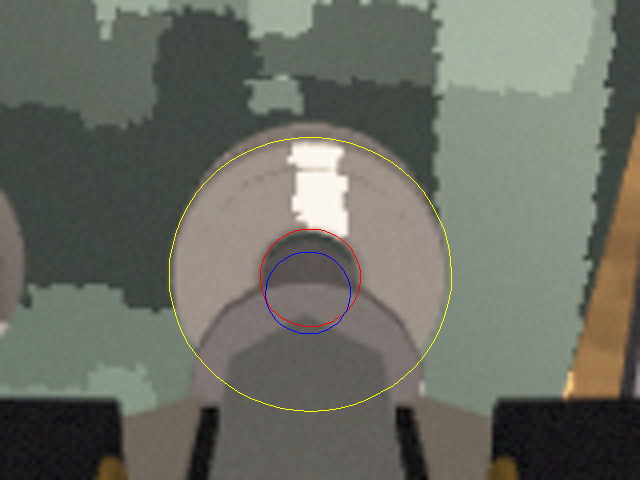

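Emit:
{"method": "step_arm", "body": {"moves": [0.05, 0.02, 0.3, 0, 0.04, 0, 1, 0, 0, 0.3, 0, 0, 0, 1]}}

```text
time: 10.93
tool_pos: [502.7, 157.3, 128.7]
tcp_rot: [-3.141, 0.003, -2.932]
contact_force: [-0.4, -0.3, -1.8]
grip_width: 24.3
```

Emit:
{"method": "step_arm", "body": {"moves": [0, 0, 0.2, 0, 0, 0, 1, 0, 0, 0.2, 0, 0, 0, 1]}}

```text
time: 11.1
tool_pos: [503.1, 157.4, 119.8]
tcp_rot: [-3.141, 0.004, -2.932]
contact_force: [0.2, -0.4, -3.3]
grip_width: 23.8
```

Emit:
{"method": "step_arm", "body": {"moves": [0, 0, 0.2, 0, 0, 0, 1, 0, 0, 0.2, 0, 0, 0, 1]}}

```text
time: 11.27
tool_pos: [503.1, 157.5, 110.5]
tcp_rot: [-3.141, 0.004, -2.931]
contact_force: [0.4, 0.7, -3.0]
grip_width: 23.8
```

Emit:
{"method": "step_arm", "body": {"moves": [0, 0, 0.2, 0, 0, 0, 1, 0, 0, 0.15, 0, 0, 0, 1]}}

```text
time: 11.43
tool_pos: [503.1, 157.5, 102.3]
tcp_rot: [-3.141, 0.004, -2.931]
contact_force: [1.6, -0.3, -1.6]
grip_width: 24.0
```

Emit:
{"method": "step_arm", "body": {"moves": [0, 0, 0.15, 0, 0, 0, 1, 0, 0, 0.08, 0, 0, 0, 1, 0, 0, 0, 0, 0, 0, 1, 0, 0, 0, 0, 0, 0, 1]}}

```text
time: 11.77
tool_pos: [503.0, 157.4, 96.2]
tcp_rot: [-3.141, 0.003, -2.932]
contact_force: [0.4, -0.1, -2.1]
grip_width: 23.9
```

Emit:
{"method": "step_arm", "body": {"moves": [0, 0, 0.08, 0, 0, 0, 1, 0, 0, 0.04, 0, 0, 0, 1, 0, 0, 0, 0, 0, 0, 1]}}

```text
time: 12.02
tool_pos: [503.3, 157.4, 95.1]
tcp_rot: [-3.141, 0.004, -2.931]
contact_force: [-0.1, 1.1, -2.8]
grip_width: 23.8
```

The gauge passes right through the first wheel: tip at about 0 with no resistance, so wheel_a goes to the drawer. Now lifting and moving to the second wheel.

Emit:
{"method": "step_arm", "body": {"moves": [0, 0, -0.5, 0, 0, 0, 1, 0, 0, -0.9, 0, 0, 0, 1, 0, 0, -0.9, 0, 0, 0, 1, 0, 0, -0.9, 0, 0, 0, 1, 0, 0, -0.3, 0, 0, 0, 1]}}

```text
time: 12.43
tool_pos: [500.8, 157.1, 167.6]
tcp_rot: [-3.141, -0.003, -2.931]
contact_force: [0.5, 0.6, -3.0]
grip_width: 23.9
```

```bash
python3 -c "
from h import *
pose=dict(tool_pos=[648.7,12.6,201.7],tcp_rot=[-3.14,0.004,-2.933])
print(plane('wrist',[(383.5,83),(469.5,89)],36,pose))
need([525,60,155],np.pi+.21)"
```

```text
[[527.1289668   58.17417521  36.        ]
 [504.34652902 156.49854432  36.        ]]
t 12.43 pos [500.8 157.1 167.6] rot [-3.141e+00 -3.000e-03 -2.931e+00] F [ 0.5  0.6 -3. ] w 23.9 NEED shift [-0.17 -5.    0.63] turn [-0.01 -0.04  0.  ]
```

Emit:
{"method": "step_arm", "body": {"moves": [-0.05, -0.95, 0, 0, 0, 0, 1, -0.05, -0.95, 0, 0, 0, 0, 1, -0.05, -0.95, 0, 0, 0, 0, 1, -0.05, -0.95, 0, 0, 0, 0, 1, -0.05, -0.95, 0.3, 0, 0, 0, 1, 0, 0, 0.3, 0, 0, 0, 1, 0, 0, 0, 0, 0, 0, 1]}}

```text
time: 13.02
tool_pos: [526.2, 62.5, 158.4]
tcp_rot: [-3.141, 0.002, -2.929]
contact_force: [0.6, 0.4, -2.8]
grip_width: 23.7
```

```bash
python3 look.py 526 59 w9
```

```text
t 13.02 pos [526.2  62.5 158.4] rot [-3.141e+00  2.000e-03 -2.929e+00] F [ 0.6  0.4 -2.8] w 23.7 NEED shift [ 0.05 -0.17  2.98] turn [-0.01  0.02  0.04]
tip [526.4  62.5  63.5]
```

View pics/w9a.png

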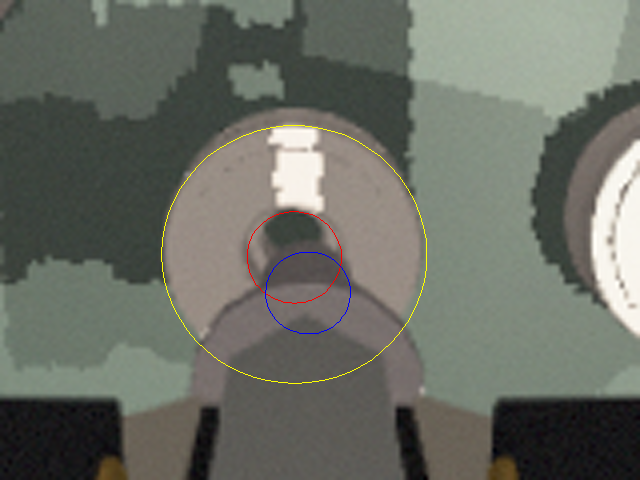

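Emit:
{"method": "step_arm", "body": {"moves": [0.05, -0.17, 0.5, 0, 0, 0.04, 1, 0, 0, 0.4, 0, 0, 0, 1, 0, 0, 0, 0, 0, 0, 1]}}

```text
time: 13.32
tool_pos: [525.8, 60.3, 139.7]
tcp_rot: [-3.141, 0.002, -2.93]
contact_force: [0.8, 0.3, -3.0]
grip_width: 23.9
```

```bash
python3 look.py 526 59 w10
```

```text
t 13.32 pos [525.8  60.3 139.7] rot [-3.141e+00  2.000e-03 -2.930e+00] F [ 0.8  0.3 -3. ] w 23.9 NEED shift [ 0.01 -0.07  2.04] turn [-0.01  0.03  0.03]
tip [526.1  60.3  44.8]
```

View pics/w10a.png

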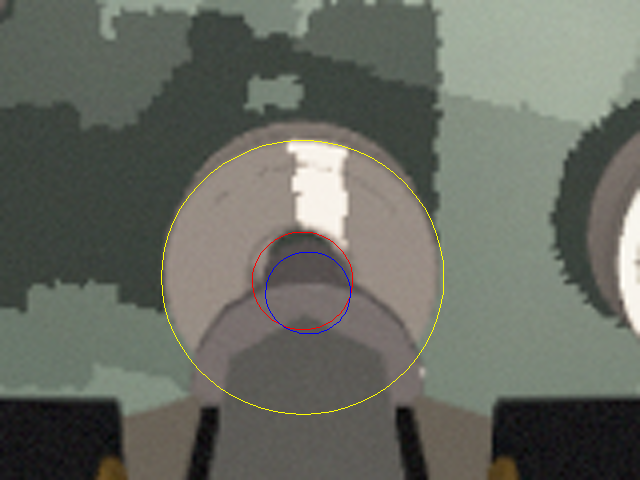

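Emit:
{"method": "step_arm", "body": {"moves": [0.02, -0.08, 0.25, 0, 0, 0.03, 1, 0, 0, 0.3, 0, 0, 0, 1]}}

```text
time: 13.53
tool_pos: [526.5, 59.5, 129.5]
tcp_rot: [-3.14, 0.005, -2.93]
contact_force: [0.3, -0.4, -3.0]
grip_width: 24.0
```

Emit:
{"method": "step_arm", "body": {"moves": [0, 0, 0.2, 0, 0, 0, 1, 0, 0, 0.2, 0, 0, 0, 1]}}

```text
time: 13.7
tool_pos: [526.4, 59.8, 120.4]
tcp_rot: [-3.14, 0.004, -2.93]
contact_force: [0.9, -0.4, -2.8]
grip_width: 24.0
```

Emit:
{"method": "step_arm", "body": {"moves": [0, 0, 0.15, 0, 0, 0, 1]}}

```text
time: 13.78
tool_pos: [526.2, 59.9, 116.8]
tcp_rot: [-3.14, 0.004, -2.93]
contact_force: [-0.0, 0.6, -2.2]
grip_width: 24.5
```

Emit:
{"method": "step_arm", "body": {"moves": [0, 0, 0.1, 0, 0, 0, 1]}}

```text
time: 13.87
tool_pos: [526.4, 59.9, 114.6]
tcp_rot: [-3.14, 0.004, -2.93]
contact_force: [-1.4, -0.6, 19.5]
grip_width: 23.9
```

Emit:
{"method": "step_arm", "body": {"moves": [0, 0, 0.1, 0, 0, 0, 1]}}

```text
time: 13.95
tool_pos: [527.6, 59.9, 114.3]
tcp_rot: [-3.14, 0.008, -2.93]
contact_force: [-3.2, 1.1, 23.3]
grip_width: 23.7
```

Emit:
{"method": "step_arm", "body": {"moves": [0, 0, 0.1, 0, 0, 0, 1]}}

```text
time: 14.03
tool_pos: [528.5, 60.2, 114.2]
tcp_rot: [-3.139, 0.01, -2.929]
contact_force: [-3.5, 0.7, 14.9]
grip_width: 23.8
```

The gauge stops at tip height about 20 mm with about 20 N, so the second wheel is narrowed and goes to the tray. Lifting out and moving to wheel 3.

Emit:
{"method": "step_arm", "body": {"moves": [0, 0, -0.3, 0, 0, 0, 1, 0, 0, -0.6, 0, 0, 0, 1, 0, 0, -0.9, 0, 0, 0, 1, 0, 0, -0.7, 0, 0, 0, 1, 0, 0, 0, 0, 0, 0, 1]}}

```text
time: 14.45
tool_pos: [528.1, 60.2, 167.0]
tcp_rot: [-3.139, 0.011, -2.93]
contact_force: [1.1, 0.2, -2.8]
grip_width: 24.0
```

```bash
python3 -c "
from h import *
need([473,-51,155],np.pi+.21)"
```

```text
t 14.45 pos [528.1  60.2 167. ] rot [-3.139  0.011 -2.93 ] F [ 1.1  0.2 -2.8] w 24.0 NEED shift [ 3.87 -4.85  0.57] turn [-0.03  0.15  0.03]
```

Emit:
{"method": "step_arm", "body": {"moves": [0.75, -0.95, 0, -0.03, 0.15, 0.03, 1, 0.75, -0.95, 0, 0, 0, 0, 1, 0.75, -0.95, 0, 0, 0, 0, 1, 0.75, -0.95, 0, 0, 0, 0, 1, 0.75, -0.9, 0.2, 0, 0, 0, 1, 0, 0, 0.3, 0, 0, 0, 1, 0, 0, 0, 0, 0, 0, 1]}}

```text
time: 15.03
tool_pos: [472.4, -50.5, 154.0]
tcp_rot: [-3.142, 0.002, -2.929]
contact_force: [-0.6, 0.8, -2.4]
grip_width: 23.9
```

```bash
python3 look.py 473 -51 w11
```

```text
t 15.03 pos [472.4 -50.5 154. ] rot [-3.142e+00  2.000e-03 -2.929e+00] F [-0.6  0.8 -2.4] w 23.9 NEED shift [-0.02 -0.03  2.75] turn [-0.    0.03  0.04]
tip [472.6 -50.4  59.1]
```

View pics/w11a.png

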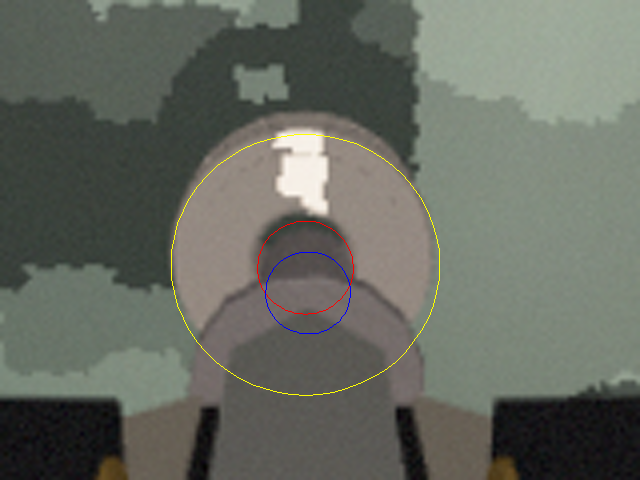

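Emit:
{"method": "step_arm", "body": {"moves": [0.06, -0.05, 0.4, 0, 0, 0.04, 1, 0, 0, 0.3, 0, 0, 0, 1, 0, 0, 0, 0, 0, 0, 1]}}

```text
time: 15.33
tool_pos: [472.7, -50.1, 139.0]
tcp_rot: [-3.141, 0.003, -2.93]
contact_force: [0.4, 0.6, -3.4]
grip_width: 23.6
```

```bash
python3 look.py 471.5 -51.3 w12
```

```text
t 15.33 pos [472.7 -50.1 139. ] rot [-3.141e+00  3.000e-03 -2.930e+00] F [ 0.4  0.6 -3.4] w 23.6 NEED shift [ 0.08 -0.04  2.  ] turn [-0.01  0.04  0.03]
tip [473.  -50.1  44.1]
```

View pics/w12a.png

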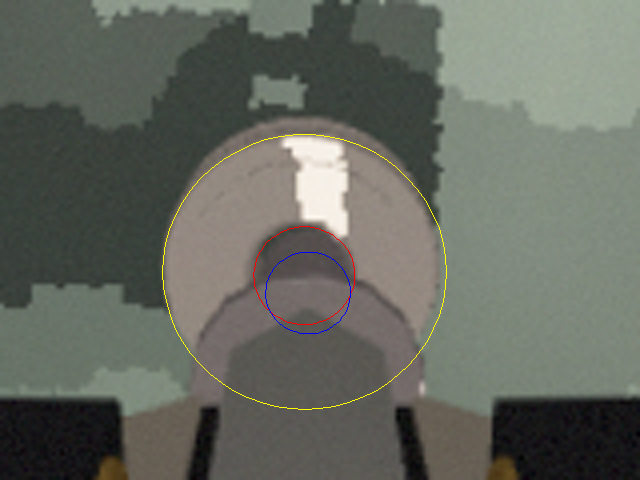

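Emit:
{"method": "step_arm", "body": {"moves": [0.1, -0.07, 0.2, 0, 0.04, 0.03, 1, 0, 0, 0.25, 0, 0, 0, 1]}}

```text
time: 15.55
tool_pos: [472.0, -51.3, 130.4]
tcp_rot: [-3.14, 0.002, -2.93]
contact_force: [-0.9, 0.3, -3.3]
grip_width: 23.8
```

Emit:
{"method": "step_arm", "body": {"moves": [0, 0, 0.2, 0, 0, 0, 1, 0, 0, 0.2, 0, 0, 0, 1]}}

```text
time: 15.72
tool_pos: [477.5, -50.7, 127.5]
tcp_rot: [-3.137, 0.015, -2.931]
contact_force: [-0.4, 7.2, 28.5]
grip_width: 23.5
```

That hit a rim at tip height about 33 mm with 28 N and drifted in x. Backing off to look.

Emit:
{"method": "step_arm", "body": {"moves": [0, 0, -0.3, 0, 0, 0, 1, 0, 0, -0.3, 0, 0, 0, 1, 0, 0, 0, 0, 0, 0, 1]}}

```text
time: 15.97
tool_pos: [478.8, -50.1, 141.2]
tcp_rot: [-3.136, 0.019, -2.93]
contact_force: [0.5, 0.3, -2.5]
grip_width: 24.0
```

```bash
python3 look.py 471.5 -51.3 w13; python3 -c "
from h import *
cv2.imwrite('pics/s13.png',cv2.resize(capture('scene')[120:290,220:480,::-1],None,fx=3,fy=3))"
```

```text
t 15.97 pos [478.8 -50.1 141.2] rot [-3.136  0.019 -2.93 ] F [ 0.5  0.3 -2.5] w 24.0 NEED shift [0.41 0.03 2.11] turn [-0.08  0.28  0.02]
tip [480.7 -50.3  46.3]
```

View pics/w13a.png

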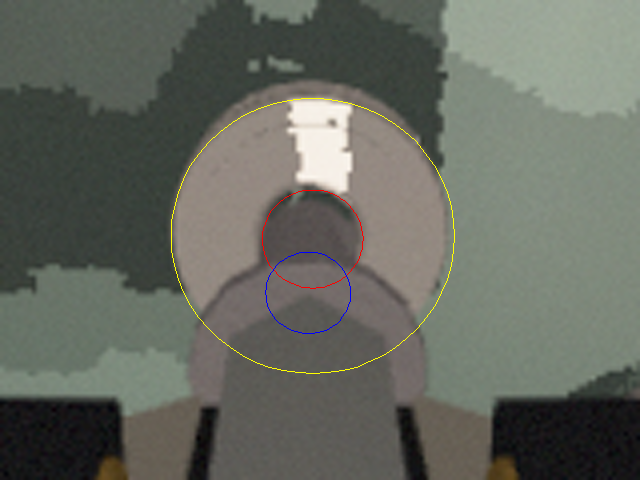

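View pics/s13.png

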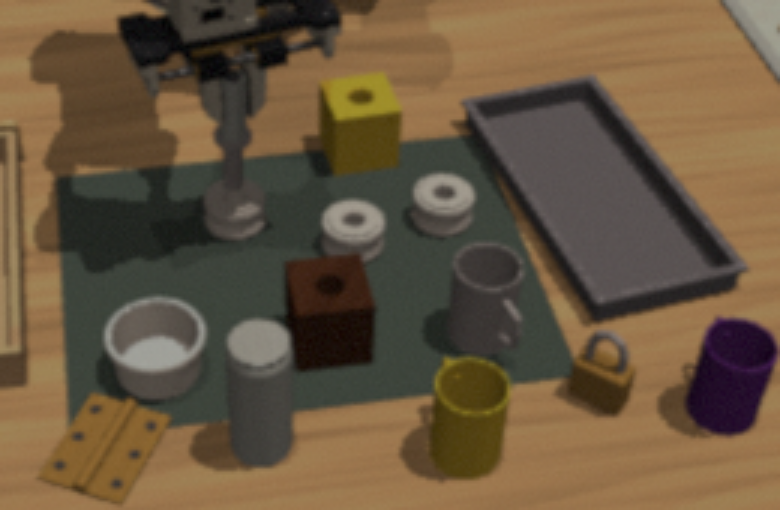

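```bash
python3 - <<'E'
import cv2,numpy as np
a=[]
for n in("w12","w13"):
    im=cv2.imread(f"pics/{n}.png")[165:235,280:350]; im=np.clip(im.astype(float)*1.8,0,255).astype(np.uint8)
    a.append(cv2.resize(im,None,fx=5.6,fy=5.6,interpolation=cv2.INTER_CUBIC))
cv2.imwrite("pics/cmp.png",np.hstack(a))
E
```

```text
(no output)
```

View pics/cmp.png

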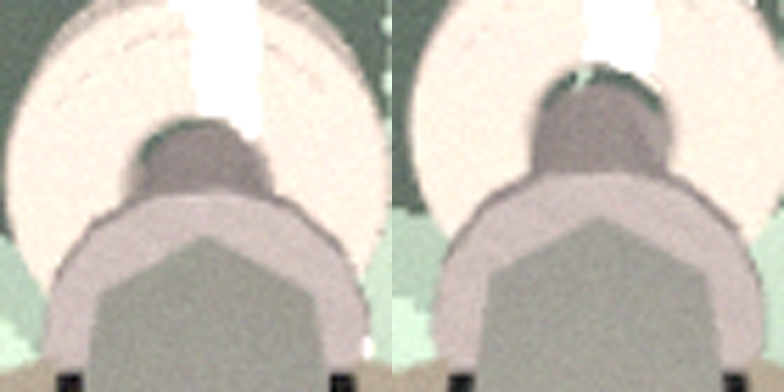

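The plug tip now sits about 10 px too high in the picture, so the gauge has tilted about 5° in the pads around the jaw axis. I'll tilt the tool to compensate and measure again.

Emit:
{"method": "step_arm", "body": {"moves": [0.1, 0, -0.4, 0, -0.53, 0, 1, 0.1, 0, -0.2, 0, -0.53, 0, 1, 0, 0, 0, 0, 0, 0, 1, 0, 0, 0, 0, 0, 0, 1]}}

```text
time: 16.4
tool_pos: [472.0, -50.7, 149.6]
tcp_rot: [-3.139, 0.088, -2.93]
contact_force: [1.0, 0.8, -3.2]
grip_width: 23.6
```

```bash
python3 look.py 471.3 -51.6 w14; python3 -c "
from h import *
im=cv2.imread('pics/w14.png')[165:235,280:350]; im=np.clip(im.astype(float)*1.8,0,255).astype(np.uint8)
a=cv2.resize(im,None,fx=5.6,fy=5.6,interpolation=cv2.INTER_CUBIC)
b=capture('side')[130:310,200:400,::-1]; b=cv2.resize(b,(400,392),interpolation=cv2.INTER_CUBIC)
cv2.imwrite('pics/w14b.png',np.hstack([a,np.clip(b*1.3,0,255).astype(np.uint8)]))"
```

```text
t 16.4 pos [472.  -50.7 149.6] rot [-3.139  0.088 -2.93 ] F [ 1.   0.8 -3.2] w 23.6 NEED shift [ 0.27 -0.03  2.52] turn [-0.04  1.26  0.02]
tip [480.3 -49.2  55.1]
```

View pics/w14b.png

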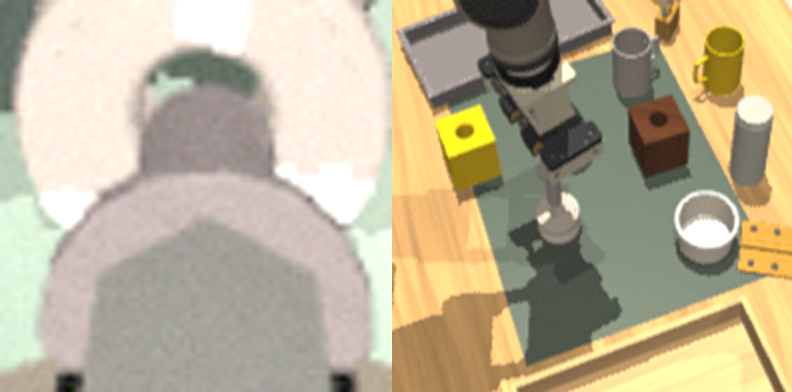

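```bash
python3 - <<'E'
from h import *
c=get_calibration("wrist"); M=c["mount"]; K=c["mtx"]
def tool(px,z):
    u=(np.array(px)-K[:2,2])/K[0,0]; r=np.linalg.norm(u); d=np.r_[u*np.sinc(r/np.pi),np.cos(r)]
    d=M[:3,:3]@d; e=M[:3,3]; return (e+d*(z-e[2])/d[2]).round(1)
for n,p in (("w6",(316.2,190)),("w12",(316.6,188)),("w13",(317,179)),("w14",(317.1,180.7))): print(n,tool(p,94.5))
for n,p in (("w8",(316,200.5)),("w12",(316,199.3)),("w13",(316,195.9)),("w14",(316,195.5))): print("collar",n,tool(p,27))
o=get_obs(); T=R.from_euler("xyz",o["tcp_rot"])
tip=o["tool_pos"]+T.apply(np.r_[tool((317.1,180.7),94.5)-[9.5,0,0]]); g=o["tool_pos"]+T.apply([0,0,-19]); print(tip,g, tip-g)
E
```

```text
w6 [11.1 -0.2 94.5]
w12 [12.8  0.1 94.5]
w13 [20.5  0.5 94.5]
w14 [19.   0.5 94.5]
collar w8 [19.7 -0.2 27. ]
collar w12 [20.5 -0.2 27. ]
collar w13 [22.7 -0.2 27. ]
collar w14 [22.9 -0.2 27. ]
[471.07513406 -50.61636155  54.50569321] [470.63512505 -50.94224731 168.40235774] [   0.44000901    0.32588576 -113.89666453]
```

View pics/w14a.png

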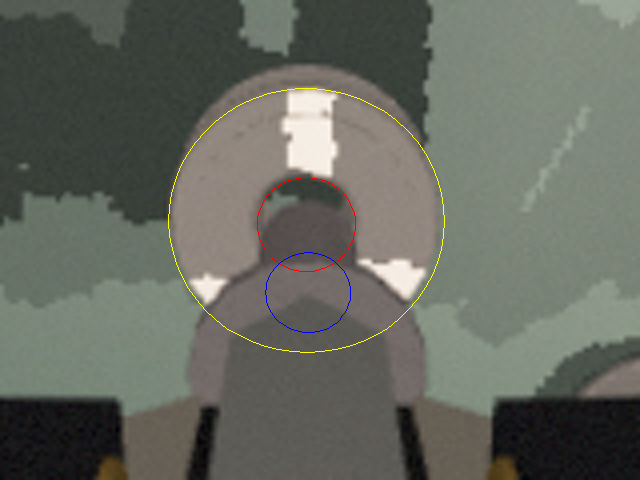

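```bash
cat > tip.py <<'E'
from h import *
import sys
# world target of tip; tip in tool frame given
tx=float(sys.argv[4]); o=get_obs(); T=R.from_euler("xyz",o["tcp_rot"]); tip=o["tool_pos"]+T.apply([tx,0.3,94.5])
ax=T.apply(R.from_euler('y',float(sys.argv[5]),degrees=True).apply([0,0,-1])); 
print("t",round(o["time"],2),"tip",tip.round(1),"gauge axis",ax.round(3),"F",o["contact_force"].round(1),"shift",(T.inv().apply(np.array([float(v) for v in sys.argv[1:4]])-tip)/20).round(3),"down10",(T.inv().apply([0,0,-10])/20).round(3))
E
python3 tip.py 471.3 -51.8 54 9.5 4
```

```text
t 16.5 tip [471.1 -50.8  54.5] gauge axis [-0.018 -0.001  1.   ] F [ 0.4  1.2 -3.1] shift [ 0.004 -0.05   0.025] down10 [0.044 0.001 0.498]
```

Emit:
{"method": "step_arm", "body": {"moves": [-0.07, -0.07, 0, 0, 0.2, 0, 1, 0, 0, 0, 0, 0, 0, 1, 0, 0, 0, 0, 0, 0, 1]}}

```text
time: 16.75
tool_pos: [474.5, -51.8, 148.7]
tcp_rot: [-3.14, 0.07, -2.93]
contact_force: [-0.2, 0.3, -3.5]
grip_width: 23.9
```

```bash
python3 tip.py 471.3 -51.8 45 9.5 4
```

```text
t 16.75 tip [471.7 -52.3  53.8] gauge axis [-0.001  0.002  1.   ] F [-0.2  0.3 -3.5] shift [0.044 0.029 0.437] down10 [0.035 0.001 0.499]
```

Emit:
{"method": "step_arm", "body": {"moves": [0.04, 0.02, 0.3, 0, 0, 0, 1, 0.01, 0, 0.2, 0, 0, 0, 1, 0, 0, 0, 0, 0, 0, 1]}}

```text
time: 17.0
tool_pos: [474.6, -51.3, 137.3]
tcp_rot: [-3.14, 0.069, -2.929]
contact_force: [0.1, 0.5, -2.9]
grip_width: 23.7
```

```bash
python3 tip.py 471.3 -51.8 45 9.5 4; python3 look.py 471.3 -51.8 w15;  python3 -c "
from h import *
im=cv2.imread('pics/w15.png')[150:235,270:360]; im=np.clip(im.astype(float)*1.8,0,255).astype(np.uint8)
cv2.imwrite('pics/w15b.png',cv2.resize(im,None,fx=6,fy=6,interpolation=cv2.INTER_CUBIC))"
```

```text
t 17.0 tip [471.7 -51.8  42.3] gauge axis [0.    0.002 1.   ] F [ 0.1  0.5 -2.9] shift [ 0.01   0.005 -0.134] down10 [0.035 0.001 0.499]
t 17.0 pos [474.6 -51.3 137.3] rot [-3.14   0.069 -2.929] F [ 0.1  0.5 -2.9] w 23.7 NEED shift [0.3  0.01 1.9 ] turn [-0.03  0.99  0.04]
tip [481.  -50.1  42.6]
```

View pics/w15b.png

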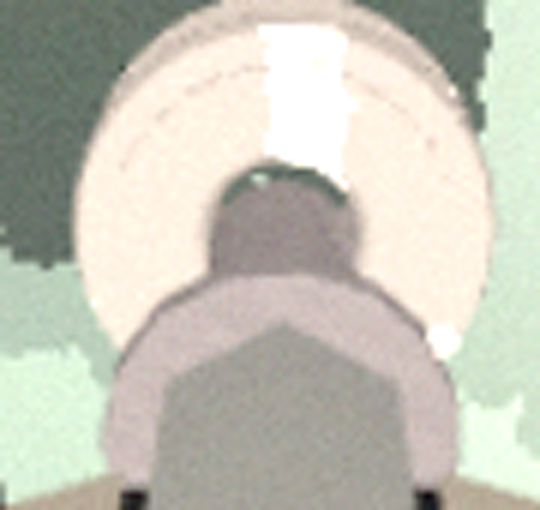

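View pics/w15a.png

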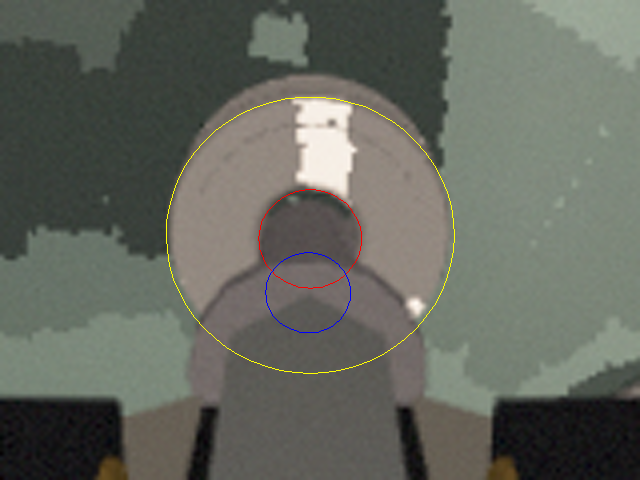

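Plug and bore now line up. Descending gently with the tool tilt compensated.

Emit:
{"method": "step_arm", "body": {"moves": [-0.02, 0, 0.2, 0, 0, 0, 1, 0.015, 0, 0.2, 0, 0, 0, 1]}}

```text
time: 17.22
tool_pos: [475.6, -51.3, 129.5]
tcp_rot: [-3.139, 0.07, -2.929]
contact_force: [-0.3, 0.3, -2.9]
grip_width: 24.0
```

Emit:
{"method": "step_arm", "body": {"moves": [0.01, 0, 0.15, 0, 0, 0, 1]}}

```text
time: 17.3
tool_pos: [475.6, -51.3, 126.0]
tcp_rot: [-3.139, 0.07, -2.929]
contact_force: [0.5, 0.4, -2.5]
grip_width: 23.9
```

Emit:
{"method": "step_arm", "body": {"moves": [0.01, 0, 0.15, 0, 0, 0, 1]}}

```text
time: 17.38
tool_pos: [475.5, -51.2, 122.6]
tcp_rot: [-3.139, 0.07, -2.929]
contact_force: [-0.2, 0.1, -2.3]
grip_width: 23.6
```

Emit:
{"method": "step_arm", "body": {"moves": [0.01, 0, 0.2, 0, 0, 0, 1]}}

```text
time: 17.47
tool_pos: [475.7, -51.3, 118.3]
tcp_rot: [-3.139, 0.07, -2.929]
contact_force: [1.1, -0.2, -2.9]
grip_width: 23.9
```

Emit:
{"method": "step_arm", "body": {"moves": [0.01, 0, 0.15, 0, 0, 0, 1]}}

```text
time: 17.55
tool_pos: [475.5, -51.3, 114.8]
tcp_rot: [-3.139, 0.07, -2.929]
contact_force: [0.1, 0.1, -2.2]
grip_width: 24.0
```

Emit:
{"method": "step_arm", "body": {"moves": [0, 0, 0.1, 0, 0, 0, 1]}}

```text
time: 17.63
tool_pos: [475.5, -51.2, 112.3]
tcp_rot: [-3.14, 0.07, -2.929]
contact_force: [0.1, 0.8, -3.8]
grip_width: 23.7
```

Emit:
{"method": "step_arm", "body": {"moves": [0.01, 0, 0.12, 0, 0, 0, 1]}}

```text
time: 17.72
tool_pos: [475.5, -51.2, 109.6]
tcp_rot: [-3.14, 0.07, -2.929]
contact_force: [-0.2, -0.5, -2.1]
grip_width: 23.9
```

Emit:
{"method": "step_arm", "body": {"moves": [0.01, 0, 0.12, 0, 0, 0, 1]}}

```text
time: 17.8
tool_pos: [475.5, -51.3, 106.9]
tcp_rot: [-3.14, 0.07, -2.929]
contact_force: [-0.2, 0.1, -2.6]
grip_width: 23.8
```

Emit:
{"method": "step_arm", "body": {"moves": [0.01, 0, 0.12, 0, 0, 0, 1]}}

```text
time: 17.88
tool_pos: [475.5, -51.3, 104.3]
tcp_rot: [-3.14, 0.07, -2.929]
contact_force: [0.6, -0.5, -2.3]
grip_width: 24.1
```

Emit:
{"method": "step_arm", "body": {"moves": [0.01, 0, 0.12, 0, 0, 0, 1]}}

```text
time: 17.97
tool_pos: [475.5, -51.3, 101.7]
tcp_rot: [-3.139, 0.07, -2.929]
contact_force: [-0.3, -0.6, -2.7]
grip_width: 24.1
```

Passing freely. Going down to the counter.

Emit:
{"method": "step_arm", "body": {"moves": [0.01, 0, 0.12, 0, 0, 0, 1]}}

```text
time: 18.05
tool_pos: [475.5, -51.3, 99.0]
tcp_rot: [-3.139, 0.07, -2.929]
contact_force: [0.2, -0.3, -2.6]
grip_width: 24.0
```

Emit:
{"method": "step_arm", "body": {"moves": [0.01, 0, 0.1, 0, 0, 0, 1]}}

```text
time: 18.13
tool_pos: [475.5, -51.3, 96.8]
tcp_rot: [-3.139, 0.07, -2.929]
contact_force: [0.1, -0.4, -2.7]
grip_width: 23.4
```

Emit:
{"method": "step_arm", "body": {"moves": [0, 0, 0.06, 0, 0, 0, 1]}}

```text
time: 18.22
tool_pos: [475.4, -51.3, 95.3]
tcp_rot: [-3.14, 0.07, -2.929]
contact_force: [0.6, -0.0, -3.6]
grip_width: 23.9
```

Emit:
{"method": "step_arm", "body": {"moves": [0, 0, 0.06, 0, 0, 0, 1]}}

```text
time: 18.3
tool_pos: [475.6, -51.3, 93.9]
tcp_rot: [-3.14, 0.07, -2.929]
contact_force: [0.3, -0.1, -3.7]
grip_width: 24.0
```

Emit:
{"method": "step_arm", "body": {"moves": [0, 0, 0.06, 0, 0, 0, 1]}}

```text
time: 18.38
tool_pos: [476.0, -51.3, 93.3]
tcp_rot: [-3.139, 0.07, -2.929]
contact_force: [-4.5, 2.1, 18.6]
grip_width: 24.1
```

Emit:
{"method": "step_arm", "body": {"moves": [0, 0, 0.05, 0, 0, 0, 1]}}

```text
time: 18.47
tool_pos: [476.1, -51.3, 93.4]
tcp_rot: [-3.139, 0.071, -2.929]
contact_force: [-5.4, 0.7, 15.1]
grip_width: 23.7
```

Emit:
{"method": "step_arm", "body": {"moves": [0, 0, 0.05, 0, 0, 0, 1]}}

```text
time: 18.55
tool_pos: [476.0, -51.2, 93.4]
tcp_rot: [-3.139, 0.071, -2.929]
contact_force: [-4.3, -0.4, 10.1]
grip_width: 23.8
```

The third wheel passes right through, with the tip resting on the counter, so it goes to the drawer. Back to the rinsing pot.

Emit:
{"method": "step_arm", "body": {"moves": [-0.02, 0, -0.3, 0, 0, 0, 1, -0.05, 0, -0.7, 0, 0, 0, 1, -0.06, 0, -0.9, 0, 0, 0, 1, -0.06, 0, -0.9, 0, 0, 0, 1, -0.06, 0, -0.9, 0, 0, 0, 1, -0.06, 0, -0.9, 0, 0, 0, 1]}}

```text
time: 19.05
tool_pos: [473.6, -50.4, 187.3]
tcp_rot: [3.141, 0.065, -2.929]
contact_force: [0.9, -0.4, -3.2]
grip_width: 23.8
```

```bash
python3 tip.py 656 -141 95 9.5 4
```

```text
t 19.05 tip [470.2 -50.7  92.3] gauge axis [0.005 0.    1.   ] F [ 0.9 -0.4 -3.2] shift [-8.12  -6.369  0.388] down10 [ 0.032 -0.     0.499]
```

Emit:
{"method": "step_arm", "body": {"moves": [-0.9, -0.7, 0.04, 0, 0, 0, 1, -0.9, -0.7, 0.04, 0, 0, 0, 1, -0.9, -0.7, 0.04, 0, 0, 0, 1, -0.9, -0.7, 0.04, 0, 0, 0, 1, -0.9, -0.7, 0.04, 0, 0, 0, 1, -0.9, -0.7, 0.04, 0, 0, 0, 1, -0.9, -0.7, 0.04, 0, 0, 0, 1, -0.9, -0.7, 0.04, 0, 0, 0, 1]}}

```text
time: 19.72
tool_pos: [643.4, -130.7, 199.4]
tcp_rot: [-3.139, 0.073, -2.927]
contact_force: [0.0, -0.1, -2.6]
grip_width: 24.0
```

```bash
python3 tip.py 656 -141 70 9.5 4
```

```text
t 19.72 tip [ 640.9 -131.3  104.5] gauge axis [-0.003  0.002  1.   ] F [ 0.  -0.1 -2.6] shift [-0.508 -0.631  1.768] down10 [0.036 0.002 0.499]
```

Emit:
{"method": "step_arm", "body": {"moves": [-0.55, -0.6, 0.5, 0, 0, 0, 1, 0, -0.05, 0.7, 0, 0, 0, 1, 0, 0, 0.4, 0, 0, 0, 1, 0, 0, 0, 0, 0, 0, 1]}}

```text
time: 20.05
tool_pos: [663.9, -143.9, 166.6]
tcp_rot: [-3.137, 0.075, -2.928]
contact_force: [-0.6, 0.8, -2.3]
grip_width: 23.6
```

```bash
python3 tip.py 656 -141 15 9.5 4; python3 look.py 656 -141 w16
```

```text
t 20.05 tip [ 661.6 -144.6   71.6] gauge axis [-0.006  0.004  1.   ] F [-0.6  0.8 -2.3] shift [0.448 0.247 2.805] down10 [0.038 0.002 0.499]
t 20.05 pos [ 663.9 -143.9  166.6] rot [-3.137  0.075 -2.928] F [-0.6  0.8 -2.3] w 23.6 NEED shift [0.61 0.24 3.35] turn [-0.07  1.08  0.04]
tip [ 670.9 -142.9   72. ]
```

View pics/w16.png

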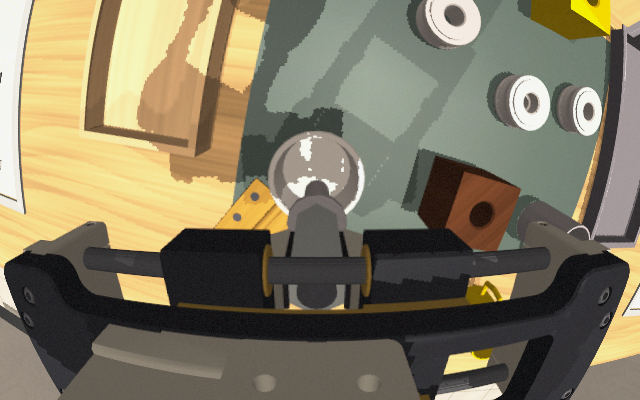

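Good. The tip is over the pot, so I'm dipping it.

Emit:
{"method": "step_arm", "body": {"moves": [0.2, 0.1, 0.7, 0, 0, 0, 1, 0.15, 0.1, 0.7, 0, 0, 0, 1, 0.05, 0, 0.7, 0, 0, 0, 1, 0.03, 0, 0.5, 0, 0, 0, 1, 0, 0, 0, 0, 0, 0, 1, 0, 0, 0, 0, 0, 0, 1, 0, 0, 0, 0, 0, 0, 1, 0, 0, 0, 0, 0, 0, 1]}}

```text
time: 20.77
tool_pos: [658.9, -139.7, 120.7]
tcp_rot: [-3.133, 0.082, -2.926]
contact_force: [0.7, 0.5, -2.0]
grip_width: 23.9
```

```bash
python3 tip.py 656 -141 15 9.5 4
```

```text
t 20.77 tip [ 657.3 -140.6   25.8] gauge axis [-0.014  0.006  1.   ] F [ 0.7  0.5 -2. ] shift [ 0.111 -0.001  0.53 ] down10 [0.041 0.004 0.498]
```

Emit:
{"method": "step_arm", "body": {"moves": [0.08, 0, 0.5, 0, 0, 0, 1, 0, 0, 0.2, 0, 0, 0, 1, 0, 0, 0, 0, 0, 0, 1, 0, 0, 0, 0, 0, 0, 1, 0, 0, 0, 0, 0, 0, 1]}}

```text
time: 21.18
tool_pos: [659.4, -140.3, 107.4]
tcp_rot: [-3.131, 0.085, -2.926]
contact_force: [0.0, 0.2, -3.4]
grip_width: 23.9
```

```bash
python3 tip.py 656 -141 15 9.5 4
```

```text
t 21.18 tip [ 658.2 -141.3   12.4] gauge axis [-0.017  0.007  1.   ] F [ 0.   0.2 -3.4] shift [ 0.093  0.039 -0.137] down10 [0.043 0.005 0.498]
```

Emit:
{"method": "step_arm", "body": {"moves": [-0.04, 0, -0.5, 0, 0.1, 0, 1, -0.08, 0, -0.95, 0, 0, 0, 1, -0.08, 0, -0.95, 0, 0, 0, 1, -0.08, 0, -0.95, 0, 0, 0, 1, -0.08, 0, -0.95, 0, 0, 0, 1, -0.06, 0, -0.9, 0, 0, 0, 1]}}

```text
time: 21.68
tool_pos: [656.9, -138.5, 209.7]
tcp_rot: [-3.137, 0.067, -2.927]
contact_force: [0.1, -0.4, -2.5]
grip_width: 23.7
```

```bash
python3 tip.py 659 153 115 9.5 4
```

```text
t 21.68 tip [ 653.8 -139.2  114.7] gauge axis [0.002 0.005 1.   ] F [ 0.1 -0.4 -2.5] shift [-3.357 14.222  0.15 ] down10 [0.034 0.002 0.499]
```

Emit:
{"method": "step_arm", "body": {"moves": [-0.22, 0.95, 0, 0, 0, 0, 1, -0.22, 0.95, 0, 0, 0, 0, 1, -0.22, 0.95, 0, 0, 0, 0, 1, -0.22, 0.95, 0, 0, 0, 0, 1, -0.22, 0.95, 0, 0, 0, 0, 1, -0.22, 0.95, 0, 0, 0, 0, 1, -0.22, 0.95, 0, 0, 0, 0, 1, -0.22, 0.95, 0, 0, 0, 0, 1]}}

```text
time: 22.35
tool_pos: [662.1, 17.3, 219.5]
tcp_rot: [-3.129, 0.08, -2.934]
contact_force: [0.3, -0.7, -2.0]
grip_width: 24.0
```

```bash
python3 tip.py 659 153 115 9.5 4
```

```text
t 22.35 tip [660.4  16.  124.6] gauge axis [-0.012  0.01   1.   ] F [ 0.3 -0.7 -2. ] shift [-1.299  6.724  0.497] down10 [0.04  0.006 0.498]
```

Emit:
{"method": "step_arm", "body": {"moves": [-0.18, 0.95, 0.05, -0.1, 0.1, 0, 1, -0.18, 0.95, 0.05, 0, 0, 0, 1, -0.18, 0.95, 0.05, 0, 0, 0, 1, -0.18, 0.95, 0.05, 0, 0, 0, 1, -0.18, 0.95, 0.05, 0, 0, 0, 1, -0.18, 0.95, 0.05, 0, 0, 0, 1, -0.1, 0.5, 0.05, 0, 0, 0, 1, 0, 0, 0, 0, 0, 0, 1]}}

```text
time: 23.02
tool_pos: [659.4, 154.1, 214.5]
tcp_rot: [-3.137, 0.075, -2.931]
contact_force: [-0.4, -0.2, -2.6]
grip_width: 24.0
```

```bash
python3 tip.py 659 153 115 9.5 4; python3 look.py 659 153 w17
```

```text
t 23.02 tip [657.  153.5 119.5] gauge axis [-0.006  0.003  1.   ] F [-0.4 -0.2 -2.6] shift [-0.076 -0.044  0.232] down10 [0.037 0.002 0.499]
t 23.02 pos [659.4 154.1 214.5] rot [-3.137  0.075 -2.931] F [-0.4 -0.2 -2.6] w 24.0 NEED shift [ 0.46 -0.03  5.76] turn [-0.06  1.07  0.01]
tip [666.4 155.2 119.8]
```

View pics/w17.png

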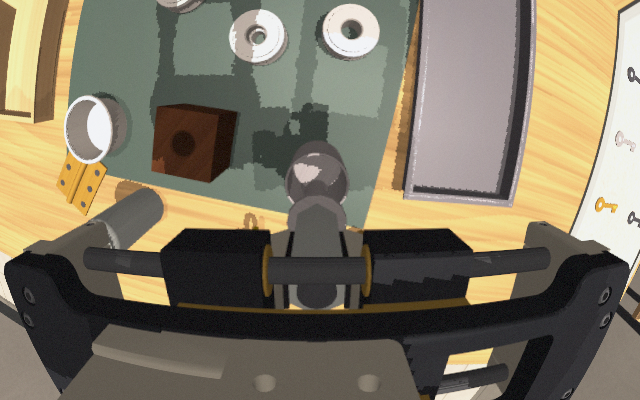

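```bash
python3 -c "
from h import *
im=cv2.imread('pics/w17.png'); cv2.imwrite('pics/w17b.png',cv2.resize(im[125:245,250:390],None,fx=5,fy=5,interpolation=cv2.INTER_CUBIC))
pose=dict(tool_pos=[659.4,154.1,214.5],tcp_rot=[-3.137,0.075,-2.931])
print(proj('wrist',[[659,153,85],[657,153.5,119.5]],pose),plane('wrist',[(316.5,182)],85,pose))"
```

```text
[[316.05228978 182.71938551]
 [316.87286    191.75117486]] [[658.21942454 153.26740511  85.        ]]
```

View pics/w17b.png

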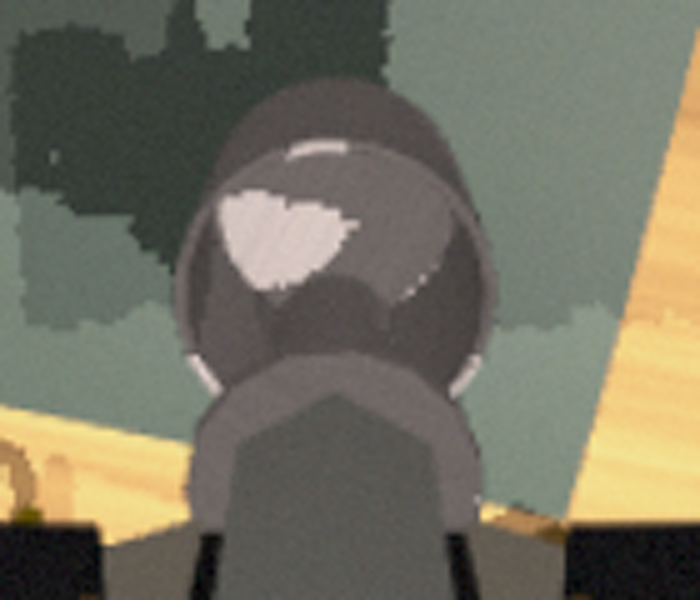

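Emit:
{"method": "step_arm", "body": {"moves": [-0.1, 0, 0.8, 0, 0, 0, 1, 0.03, 0, 0.8, 0, 0, 0, 1, 0.05, 0, 0.8, 0, 0, 0, 1, 0.05, 0, 0.8, 0, 0, 0, 1]}}

```text
time: 23.4
tool_pos: [667.4, 149.3, 154.6]
tcp_rot: [-3.133, 0.085, -2.933]
contact_force: [0.3, -0.3, -1.8]
grip_width: 24.0
```

```bash
python3 tip.py 660 153.5 35 9.5 4
```

```text
t 23.4 tip [666.2 148.5  59.6] gauge axis [-0.017  0.005  1.   ] F [ 0.3 -0.3 -1.8] shift [0.354 0.32  1.204] down10 [0.043 0.004 0.498]
```

Emit:
{"method": "step_arm", "body": {"moves": [0.3, 0.28, 0.3, 0, 0.1, 0, 1, 0.08, 0.05, 0.6, 0, 0, 0, 1, 0, 0, 0.2, 0, 0, 0, 1, 0, 0, 0, 0, 0, 0, 1]}}

```text
time: 23.73
tool_pos: [658.2, 149.5, 127.9]
tcp_rot: [-3.132, 0.071, -2.938]
contact_force: [-0.4, -0.1, -1.3]
grip_width: 23.5
```

```bash
python3 tip.py 660 153.5 35 9.5 4
```

```text
t 23.73 tip [655.6 148.4  33. ] gauge axis [-0.003  0.009  1.   ] F [-0.4 -0.1 -1.3] shift [-0.275  0.204 -0.082] down10 [0.035 0.005 0.499]
```

Emit:
{"method": "step_arm", "body": {"moves": [-0.1, 0.1, 0, 0, 0, 0, 1, 0, 0, 0, 0, 0, 0, 1, 0, 0, 0, 0, 0, 0, 1]}}

```text
time: 23.98
tool_pos: [660.8, 151.2, 130.5]
tcp_rot: [-3.132, 0.073, -2.939]
contact_force: [0.2, 0.1, -3.4]
grip_width: 23.9
```

Emit:
{"method": "step_arm", "body": {"moves": [-0.03, 0, -0.5, 0, 0, 0, 1, -0.06, 0, -0.9, 0, 0, 0, 1, -0.06, 0, -0.9, 0, 0, 0, 1, -0.06, 0, -0.9, 0, 0, 0, 1, -0.06, 0, -0.9, 0, 0, 0, 1, 0, 0, -0.3, 0, 0, 0, 1]}}

```text
time: 24.48
tool_pos: [659.8, 152.1, 227.3]
tcp_rot: [-3.131, 0.076, -2.938]
contact_force: [0.5, -0.1, -1.8]
grip_width: 23.4
```

```bash
python3 tip.py 650 12.3 105 9.5 4
```

```text
t 24.48 tip [657.6 151.  132.4] gauge axis [-0.008  0.009  1.   ] F [ 0.5 -0.1 -1.8] shift [ 1.87 -6.7   1.3 ] down10 [0.038 0.005 0.499]
```

Now back to the stand.

Emit:
{"method": "step_arm", "body": {"moves": [0.26, -0.95, 0.1, -0.1, 0.05, 0, 1, 0.26, -0.95, 0.1, 0, 0, 0, 1, 0.26, -0.95, 0.1, 0, 0, 0, 1, 0.26, -0.95, 0.1, 0, 0, 0, 1, 0.26, -0.95, 0.1, 0, 0, 0, 1, 0.26, -0.95, 0.1, 0, 0, 0, 1, 0.2, -0.7, 0.1, 0, 0, 0, 1, 0, 0, 0, 0, 0, 0, 1]}}

```text
time: 25.15
tool_pos: [653.5, 16.8, 219.7]
tcp_rot: [-3.136, 0.086, -2.933]
contact_force: [0.5, -0.4, -2.9]
grip_width: 23.8
```

```bash
python3 tip.py 650 12.3 88 9.5 4; python3 look.py 650 12.3 w18;python3 -c "
from h import *
im=cv2.imread('pics/w18.png'); cv2.imwrite('pics/w18b.png',cv2.resize(im[125:245,250:390],None,fx=5,fy=5,interpolation=cv2.INTER_CUBIC))"
```

```text
t 25.15 tip [652.2  16.3 124.7] gauge axis [-0.017  0.002  1.   ] F [ 0.5 -0.4 -2.9] shift [ 0.305 -0.162  1.816] down10 [0.043 0.003 0.498]
t 25.15 pos [653.5  16.8 219.7] rot [-3.136  0.086 -2.933] F [ 0.5 -0.4 -2.9] w 23.8 NEED shift [ 0.73 -0.15  6.  ] turn [-0.08  1.23 -0.02]
tip [661.6  17.9 125.1]
```

View pics/w18b.png

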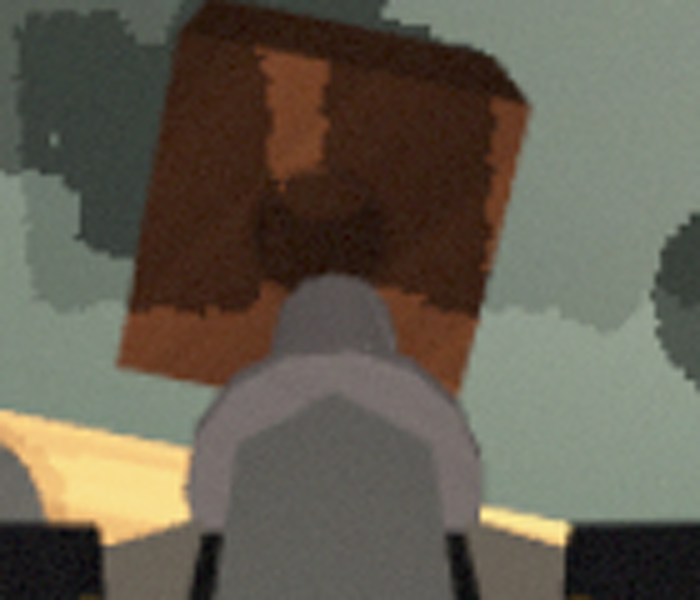

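```bash
python3 -c "
from h import *
pose=dict(tool_pos=[653.5,16.8,219.7],tcp_rot=[-3.136,0.086,-2.933])
print(plane('wrist',[(250+320/5,125+231/5)],74,pose))
print(plane('wrist',[(250+190/5,125+45/5),(250+528/5,125+105/5),(250+120/5,125+366/5),(250+462/5,125+390/5)],74,pose))"
```

```text
[[647.97804847  12.29795413  74.        ]]
[[616.65767763 -19.85128786  74.        ]
 [614.54604064  46.70736829  74.        ]
 [684.21199522 -22.07554979  74.        ]
 [674.75267906  47.59404103  74.        ]]
```

Emit:
{"method": "step_arm", "body": {"moves": [0.1, -0.15, 0.6, -0.05, 0.25, 0, 1, 0.05, 0, 0.6, 0, 0, 0, 1, 0, 0, 0, 0, 0, 0, 1, 0, 0, 0, 0, 0, 0, 1]}}

```text
time: 25.53
tool_pos: [653.5, 16.9, 195.1]
tcp_rot: [-3.142, 0.068, -2.931]
contact_force: [-0.4, 0.5, -2.5]
grip_width: 23.8
```

```bash
python3 tip.py 648.7 12.3 82 9.5 4
```

```text
t 25.53 tip [650.5  16.6 100.1] gauge axis [0.001 0.    1.   ] F [-0.4  0.5 -2.5] shift [ 0.193 -0.192  0.896] down10 [0.034 0.    0.499]
```

Emit:
{"method": "step_arm", "body": {"moves": [0.16, -0.22, 0.4, 0, 0, 0, 1, 0.02, 0, 0.35, 0, 0, 0, 1, 0, 0, 0, 0, 0, 0, 1, 0, 0, 0, 0, 0, 0, 1]}}

```text
time: 25.87
tool_pos: [651.9, 13.5, 178.2]
tcp_rot: [3.141, 0.068, -2.928]
contact_force: [0.4, 0.7, -2.5]
grip_width: 24.1
```

```bash
python3 tip.py 648.7 12.3 82 9.5 4;python3 look.py 650 12.3 w19;python3 -c "
from h import *
im=cv2.imread('pics/w19.png'); cv2.imwrite('pics/w19b.png',cv2.resize(np.clip(im[125:245,250:390]*1.6,0,255).astype(np.uint8),None,fx=5,fy=5,interpolation=cv2.INTER_CUBIC))"
```

```text
t 25.87 tip [648.8  13.2  83.3] gauge axis [0.002 0.    1.   ] F [ 0.4  0.7 -2.5] shift [ 0.017 -0.042  0.064] down10 [ 0.034 -0.     0.499]
t 25.87 pos [651.9  13.5 178.2] rot [ 3.141  0.068 -2.928] F [ 0.4  0.7 -2.5] w 24.1 NEED shift [ 0.37 -0.04  3.95] turn [0.01 0.97 0.05]
tip [658.1  14.9  83.5]
```

View pics/w19b.png

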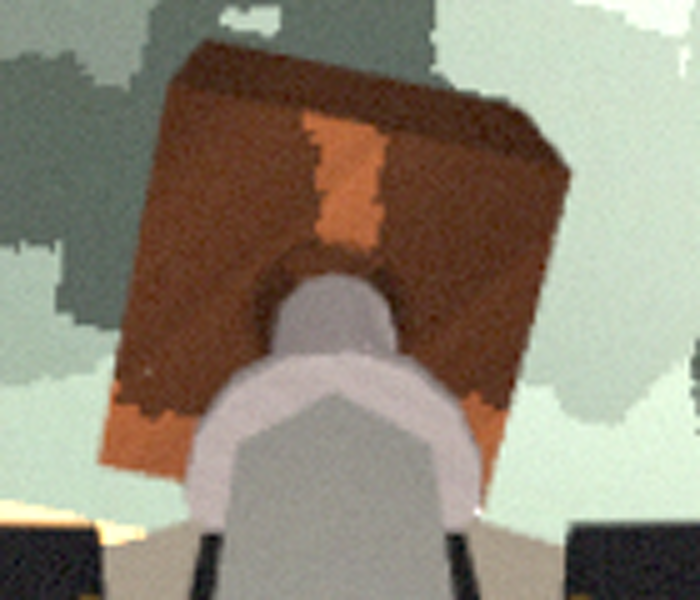

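Emit:
{"method": "step_arm", "body": {"moves": [0.01, -0.05, 0.35, 0, 0, 0, 1, 0.03, 0, 0.4, 0, 0, 0, 1]}}

```text
time: 26.08
tool_pos: [653.5, 12.6, 164.7]
tcp_rot: [-3.141, 0.072, -2.928]
contact_force: [-0.8, -0.5, -3.8]
grip_width: 23.8
```

```bash
python3 tip.py 648.7 12.3 60 9.5 4
```

```text
t 26.08 tip [650.8  12.2  69.8] gauge axis [-0.002  0.     1.   ] F [-0.8 -0.5 -3.8] shift [0.139 0.026 0.479] down10 [0.036 0.    0.499]
```

Emit:
{"method": "step_arm", "body": {"moves": [0.1, 0, 0.3, 0, 0, 0, 1, 0.04, 0, 0.4, 0, 0, 0, 1]}}

```text
time: 26.25
tool_pos: [651.8, 12.2, 149.3]
tcp_rot: [-3.14, 0.072, -2.928]
contact_force: [0.4, 0.4, -3.5]
grip_width: 24.1
```

Emit:
{"method": "step_arm", "body": {"moves": [0.04, 0, 0.4, 0, 0, 0, 1, 0.04, 0, 0.4, 0, 0, 0, 1]}}

```text
time: 26.42
tool_pos: [651.0, 12.0, 131.2]
tcp_rot: [-3.141, 0.072, -2.928]
contact_force: [0.1, 0.0, -2.9]
grip_width: 23.5
```

Emit:
{"method": "step_arm", "body": {"moves": [0.04, 0, 0.4, 0, 0, 0, 1, 0.04, 0, 0.4, 0, 0, 0, 1]}}

```text
time: 26.58
tool_pos: [650.5, 11.9, 113.0]
tcp_rot: [-3.141, 0.072, -2.928]
contact_force: [0.4, 1.0, -2.4]
grip_width: 24.0
```

```bash
python3 tip.py 648.7 12.3 14 9.5 4
```

```text
t 26.58 tip [647.8  11.6  18.1] gauge axis [-0.002  0.     1.   ] F [ 0.4  1.  -2.4] shift [-0.037  0.026  0.207] down10 [0.036 0.    0.499]
```

Emit:
{"method": "step_arm", "body": {"moves": [0, 0, 0.15, 0, 0, 0, 1, 0, 0, 0.1, 0, 0, 0, 1]}}

```text
time: 26.75
tool_pos: [650.7, 12.1, 105.7]
tcp_rot: [-3.141, 0.071, -2.929]
contact_force: [0.5, 0.2, -1.5]
grip_width: 23.8
```

Emit:
{"method": "step_arm", "body": {"moves": [0, 0, 0.06, 0, 0, 0, 1, 0, 0, 0.04, 0, 0, 0, 1]}}

```text
time: 26.92
tool_pos: [650.7, 12.1, 105.6]
tcp_rot: [-3.141, 0.071, -2.928]
contact_force: [-1.8, -0.3, 0.5]
grip_width: 24.0
```

The collar is seated: force rose at TCP z 105.6. I'm releasing the gauge slowly.

Emit:
{"method": "step_arm", "body": {"moves": [0, 0, 0, 0, 0, 0, 0.3, 0, 0, 0, 0, 0, 0, 0.3, 0, 0, 0, 0, 0, 0, 0, 0, 0, 0, 0, 0, 0, 0, 0, 0, 0, 0, 0, 0, 0]}}

```text
time: 27.33
tool_pos: [652.3, 11.9, 107.8]
tcp_rot: [-3.139, 0.075, -2.928]
contact_force: [-0.8, 0.2, -0.9]
grip_width: 45.0
```

Emit:
{"method": "step_arm", "body": {"moves": [0, 0, 0, 0, 0, 0, 0, 0, 0, -0.2, 0, 0, 0, 0, 0, 0, -0.8, 0, 0, 0, 0, 0, 0, -0.9, 0, 0, 0, 0, 0, 0, -0.9, 0, 0, 0, 0, 0, 0, -0.9, 0, 0, 0, -1, 0, 0, -0.9, 0, 0, 0, -1, 0, 0, -0.9, 0, 0, 0, -1]}}

```text
time: 28.0
tool_pos: [641.4, 10.5, 217.5]
tcp_rot: [3.14, 0.065, -2.928]
contact_force: [-0.4, -0.8, 0.4]
grip_width: 61.4
```

```bash
python3 -c "
from h import *
need([500,150,235]); o=get_obs(); im=capture('wrist')[:,:,::-1]; cv2.imwrite('pics/w20.png',im)
s=capture('scene')[120:290,220:480,::-1]; cv2.imwrite('pics/s20.png',cv2.resize(s,None,fx=3,fy=3))"
```

```text
t 28.0 pos [641.4  10.5 217.5] rot [ 3.14   0.065 -2.928] F [-0.4 -0.8  0.4] w 61.4 NEED shift [ 5.37  8.32 -1.22] turn [0.12 0.93 3.05]
```

View pics/w20.png

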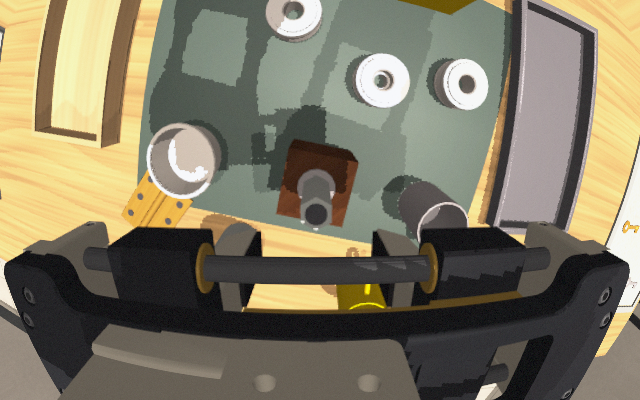

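View pics/s20.png

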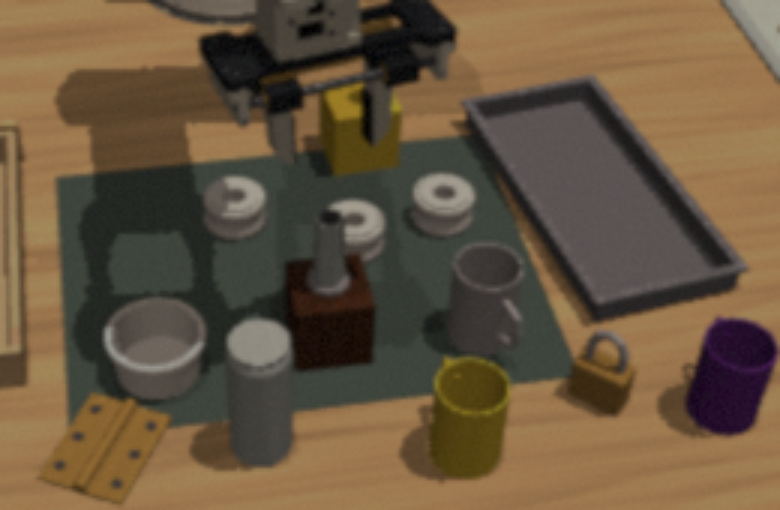

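The gauge hangs upright in its block again and both pots are standing. Next I'm levelling the tool, turning to yaw π and moving to wheel 1.

Emit:
{"method": "step_arm", "body": {"moves": [0.3, 0.5, -0.3, 0.03, 0.3, 0.76, -1, 0.4, 0.6, 0, 0.03, 0.3, 0.76, -1, 0.6, 0.8, 0, 0.03, 0.3, 0.76, -1, 0.7, 0.9, 0, 0.03, 0.05, 0.76, -1, 0.9, 0.95, 0, 0, 0, 0, -1, 0.9, 0.95, 0, 0, 0, 0, -1, 0.9, 0.95, 0, 0, 0, 0, -1, 0, 0, 0, 0, 0, 0, -1]}}

```text
time: 28.77
tool_pos: [537.3, 121.0, 217.9]
tcp_rot: [-3.138, -0.005, 3.127]
contact_force: [0.6, 0.5, -0.2]
grip_width: 92.1
```

```bash
python3 -c "
from h import *
need([503,157.4,150]);"
```

```text
t 28.77 pos [537.3 121.  217.9] rot [-3.138 -0.005  3.127] F [ 0.6  0.5 -0.2] w 92.1 NEED shift [1.73 1.81 3.4 ] turn [-0.06 -0.07 -0.21]
```

Emit:
{"method": "step_arm", "body": {"moves": [0.5, 0.5, 0.8, 0, 0, -0.2, -1, 0.5, 0.5, 0.8, 0, 0, 0, -1, 0.5, 0.5, 0.8, 0, 0, 0, -1, 0.2, 0.3, 0.8, 0, 0, 0, -1, 0, 0, 0, 0, 0, 0, -1]}}

```text
time: 29.18
tool_pos: [501.5, 157.9, 149.5]
tcp_rot: [-3.137, -0.004, -3.139]
contact_force: [-0.2, -0.4, 0.2]
grip_width: 91.7
```

```bash
python3 -c "
from h import *
need([503,157.4,150]); o=get_obs(); im=capture('wrist')[:,:,::-1]; cv2.imwrite('pics/w21.png',im); print(proj('wrist',[[503,157.4,36]],o))"
```

```text
t 29.18 pos [501.5 157.9 149.5] rot [-3.137 -0.004 -3.139] F [-0.2 -0.4  0.2] w 91.7 NEED shift [-0.08 -0.02 -0.03] turn [-0.07 -0.06  0.03]
[[316.64235107 199.50262741]]
```

View pics/w21.png

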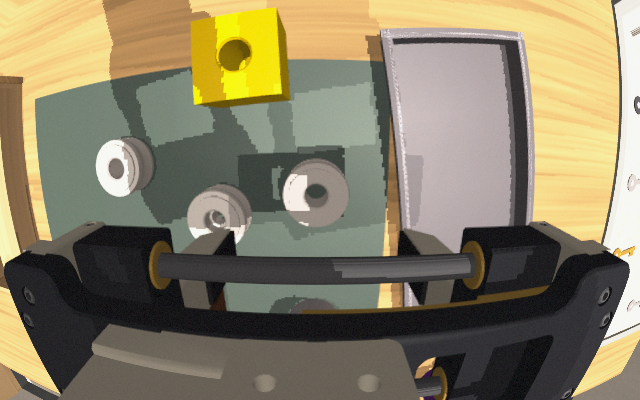

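```bash
python3 -c "
from h import *
pose=dict(tool_pos=[501.5,157.9,149.5],tcp_rot=[-3.137,-.004,-3.139])
print(plane('wrist',[(317,190.5),(218,217),(117,168)],36,pose))"
```

```text
[[494.70061387 157.79231372  36.        ]
 [520.56718463  63.24557183  36.        ]
 [469.87962299 -48.99888863  36.        ]]
```

```bash
python3 -c "
from h import *
pose=dict(tool_pos=[641.4,10.5,217.5],tcp_rot=[3.14,.065,-2.928])
print(plane('wrist',[(466.5,83.5),(382.5,80.5),(294,13)],36,pose))
need([495,157.6,100])
"
```

```text
[[499.55106162 155.8115361   36.        ]
 [526.14840291  58.32867782  36.        ]
 [473.78784542 -49.84805379  36.        ]]
t 29.23 pos [502.6 157.5 150.9] rot [-3.137e+00 -2.000e-03 -3.140e+00] F [-0.5  0.5  0.2] w 91.6 NEED shift [0.37 0.02 2.54] turn [-0.07 -0.04  0.03]
```

Emit:
{"method": "step_arm", "body": {"moves": [0, 0, 0.8, -0.07, -0.06, 0, -1, 0, 0, 0.8, 0, 0, 0, -1, 0, 0, 0.6, 0, 0, 0, -1, 0, 0, 0, 0, 0, 0, -1]}}

```text
time: 29.57
tool_pos: [507.6, 155.5, 108.6]
tcp_rot: [3.142, 0.009, -3.14]
contact_force: [-1.1, -0.3, 0.6]
grip_width: 91.9
```

```bash
python3 -c "
from h import *
need([495,157.4,100]); o=get_obs(); im=capture('wrist')[:,:,::-1]; cv2.imwrite('pics/w22.png',im); print(proj('wrist',[[503,157.4,36],[495,157.4,36]],o))"
```

```text
t 29.57 pos [507.6 155.5 108.6] rot [ 3.142  0.009 -3.14 ] F [-1.1 -0.3  0.6] w 91.9 NEED shift [0.63 0.09 0.43] turn [0.   0.13 0.02]
[[318.92147534 203.6947595 ]
 [318.94759806 193.65504873]]
```

View pics/w22.png

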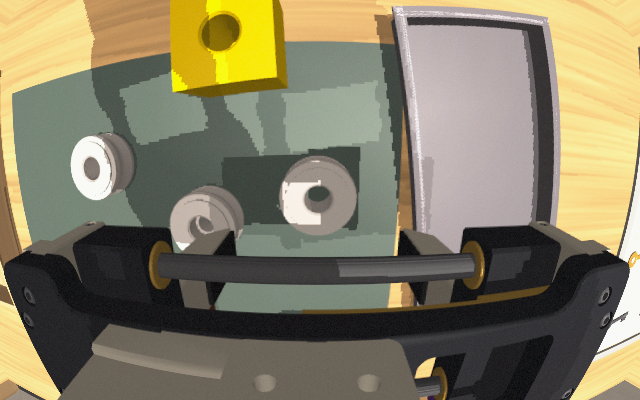

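Emit:
{"method": "step_arm", "body": {"moves": [0.3, 0.1, 0.8, 0, 0.13, 0, -1, 0.3, 0, 0.9, 0, 0, 0, -1, 0.1, 0, 0.9, 0, 0, 0, -1, 0, 0, 0, 0, 0, 0, -1]}}

```text
time: 29.95
tool_pos: [500.9, 156.5, 62.3]
tcp_rot: [3.14, 0.014, 3.141]
contact_force: [-0.8, 0.4, 0.0]
grip_width: 91.6
```

```bash
python3 -c "
from h import *
need([497,157.4,7]); o=get_obs(); im=capture('wrist')[:,:,::-1]; cv2.imwrite('pics/w23.png',im); print(proj('wrist',[[497,157.4,36]],o))"
```

```text
t 29.95 pos [500.9 156.5  62.3] rot [3.14  0.014 3.141] F [-0.8  0.4  0. ] w 91.6 NEED shift [0.23 0.04 2.76] turn [ 0.02  0.2  -0.01]
[[317.78861918 224.66814922]]
```

View pics/w23.png

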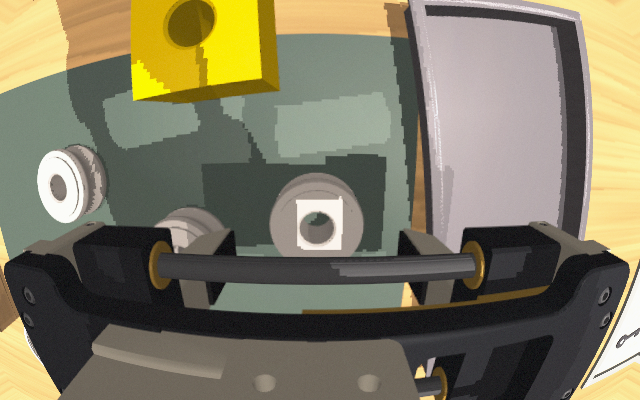

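Emit:
{"method": "step_arm", "body": {"moves": [0.1, 0.03, 0.8, 0, 0.2, 0, -1, 0.05, 0, 0.8, 0, 0, 0, -1, 0.03, 0, 0.6, 0, 0, 0, -1, 0, 0, 0.2, 0, 0, 0, -1, 0, 0, 0, 0, 0, 0, -1]}}

```text
time: 30.42
tool_pos: [507.9, 157.5, 23.9]
tcp_rot: [3.137, 0.018, 3.14]
contact_force: [-0.2, 0.1, -0.1]
grip_width: 91.8
```

```bash
python3 -c "
from h import *
need([498,157.2,7])"
```

```text
t 30.42 pos [507.9 157.5  23.9] rot [3.137 0.018 3.14 ] F [-0.2  0.1 -0.1] w 91.8 NEED shift [ 0.51 -0.02  0.84] turn [ 0.06  0.26 -0.02]
```

Emit:
{"method": "step_arm", "body": {"moves": [0.5, 0, 0.4, 0.06, 0.26, 0, -1, 0.1, 0, 0.35, 0, 0.05, 0, -1, 0, 0, 0, 0, 0, 0, -1]}}

```text
time: 30.67
tool_pos: [497.8, 157.8, 11.2]
tcp_rot: [3.141, 0.001, 3.14]
contact_force: [0.0, 0.4, 0.7]
grip_width: 92.0
```

```bash
python3 -c "
from h import *
need([498,157.2,7])"
```

```text
t 30.67 pos [497.8 157.8  11.2] rot [3.141e+00 1.000e-03 3.140e+00] F [0.  0.4 0.7] w 92.0 NEED shift [-0.01 -0.03  0.21] turn [ 0.01  0.01 -0.03]
```

Positioned. Lowering 3 mm more and closing.

Emit:
{"method": "step_arm", "body": {"moves": [0, -0.02, 0.18, 0, 0, 0, -1, 0, 0, 0, 0, 0, 0, 1, 0, 0, 0, 0, 0, 0, 1, 0, 0, 0, 0, 0, 0, 1, 0, 0, 0, 0, 0, 0, 1, 0, 0, 0, 0, 0, 0, 1, 0, 0, 0, 0, 0, 0, 1]}}

```text
time: 31.25
tool_pos: [498.5, 157.5, 8.3]
tcp_rot: [3.141, 0.002, 3.14]
contact_force: [0.5, -0.1, -1.2]
grip_width: 60.6
```

Emit:
{"method": "step_arm", "body": {"moves": [0, 0, 0, 0, 0, 0, 1, 0, 0, 0, 0, 0, 0, 1]}}

```text
time: 31.42
tool_pos: [498.4, 157.5, 8.3]
tcp_rot: [3.141, 0.002, 3.14]
contact_force: [-0.4, 0.3, -1.2]
grip_width: 60.3
```

Emit:
{"method": "step_arm", "body": {"moves": [0, 0, -0.3, 0, 0, 0, 1, 0, 0, -0.9, 0, 0, 0, 1, 0, 0, -0.9, 0, 0, 0, 1, 0, 0, -0.9, 0, 0, 0, 1, 0, 0, -0.9, 0, 0, 0, 1, 0, 0, -0.9, 0, 0, 0, 1, 0, 0, -0.5, 0, 0, 0, 1]}}

```text
time: 32.0
tool_pos: [495.5, 157.0, 117.6]
tcp_rot: [-3.141, -0.006, 3.14]
contact_force: [2.0, -0.3, -1.0]
grip_width: 60.8
```

Emit:
{"method": "step_arm", "body": {"moves": [0, -0.5, 0, 0, 0, 0, 1, 0, -1, 0, 0, 0, 0, 1, 0, -1, 0, 0, 0, 0, 1, 0, -1, 0, 0, 0, 0, 1, 0, -1, 0, 0, 0, 0, 1, 0, -1, 0, 0, 0, 0, 1, 0, -1, 0, 0, 0, 0, 1, 0, -1, 0, 0, 0, 0, 1]}}

```text
time: 32.67
tool_pos: [494.0, 0.7, 118.9]
tcp_rot: [3.141, -0.003, -3.136]
contact_force: [-0.4, 0.4, -1.3]
grip_width: 60.6
```

```bash
python3 -c "
from h import *
need([540,-335,120])"
```

```text
t 32.67 pos [494.    0.7 118.9] rot [ 3.141e+00 -3.000e-03 -3.136e+00] F [-0.4  0.4 -1.3] w 60.6 NEED shift [ -2.2  -16.8   -0.07] turn [ 0.01 -0.05  0.08]
```

Emit:
{"method": "step_arm", "body": {"moves": [-0.13, -1, 0, 0, 0, 0, 1, -0.13, -1, 0, 0, 0, 0, 1, -0.13, -1, 0, 0, 0, 0, 1, -0.13, -1, 0, 0, 0, 0, 1, -0.13, -1, 0, 0, 0, 0, 1, -0.13, -1, 0, 0, 0, 0, 1, -0.13, -1, 0, 0, 0, 0, 1, -0.13, -1, 0, 0, 0, 0, 1]}}

```text
time: 33.33
tool_pos: [508.8, -171.7, 113.8]
tcp_rot: [3.139, -0.013, -3.138]
contact_force: [0.7, 0.4, -1.1]
grip_width: 60.5
```

Emit:
{"method": "step_arm", "body": {"moves": [-0.1, -1, 0, 0, 0, 0, 1, -0.1, -1, 0, 0, 0, 0, 1, -0.1, -1, 0, 0, 0, 0, 1, -0.1, -1, 0, 0, 0, 0, 1, -0.1, -1, 0, 0, 0, 0, 1, -0.1, -1, 0, 0, 0, 0, 1, -0.1, -0.8, 0, 0, 0, 0, 1, 0, 0, 0, 0, 0, 0, 1]}}

```text
time: 34.0
tool_pos: [515.7, -321.7, 106.8]
tcp_rot: [3.136, -0.022, 3.141]
contact_force: [-0.7, 0.1, -1.4]
grip_width: 60.6
```

```bash
python3 -c "
from h import *
need([540,-335,120]); o=get_obs(); im=capture('wrist')[:,:,::-1]; cv2.imwrite('pics/w24.png',im)
s=capture('scene')[100:300,100:420,::-1]; cv2.imwrite('pics/s24.png',cv2.resize(s,None,fx=2.5,fy=2.5))
"
```

```text
t 34.0 pos [ 515.7 -321.7  106.8] rot [ 3.136 -0.022  3.141] F [-0.7  0.1 -1.4] w 60.6 NEED shift [-1.2  -0.66 -0.69] turn [ 0.08 -0.31 -0.01]
```

View pics/w24.png

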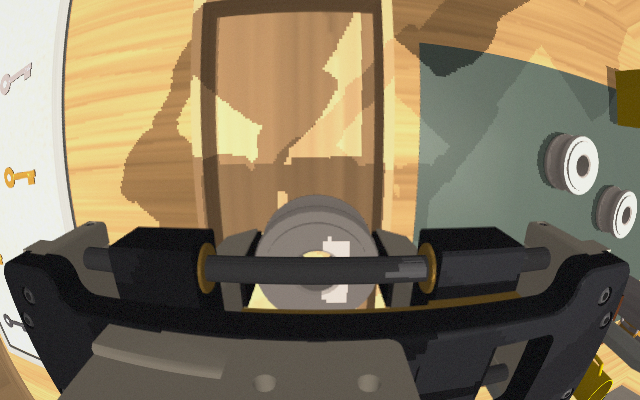

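View pics/s24.png

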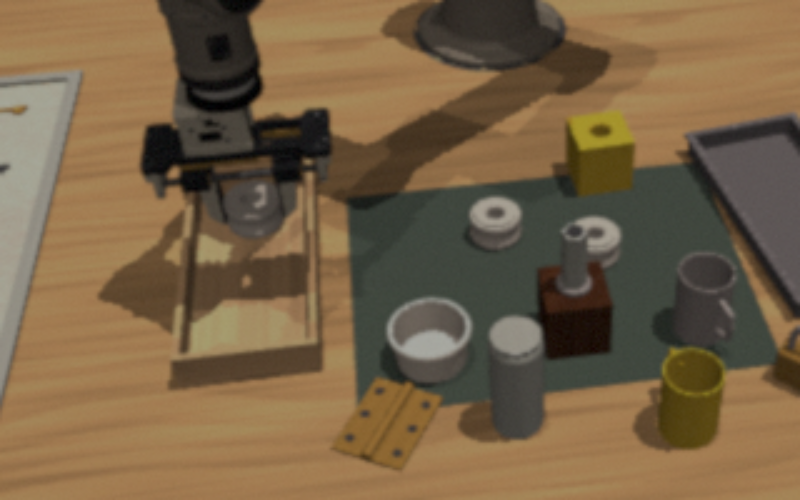

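```bash
python3 -c "
from h import *
pose=dict(tool_pos=[515.7,-321.7,106.8],tcp_rot=[3.136,-.022,3.141])
print(plane('wrist',[(196,100),(392,100),(194,180),(396,180),(204,10),(386,10)],45,pose).round(1))"
```

```text
[[ 426.9 -410.5   45. ]
 [ 429.4 -266.8   45. ]
 [ 487.4 -414.8   45. ]
 [ 488.3 -262.3   45. ]
 [ 355.4 -406.1   45. ]
 [ 359.6 -269.9   45. ]]
```

Emit:
{"method": "step_arm", "body": {"moves": [-0.7, -0.3, 0, 0.08, -0.31, 0, 1, -0.7, -0.3, 0, 0, 0, 0, 1, -0.7, -0.15, 0, 0, 0, 0, 1, 0, 0, 0, 0, 0, 0, 1, 0, 0, 0, 0, 0, 0, 1]}}

```text
time: 34.52
tool_pos: [559.7, -330.0, 105.2]
tcp_rot: [3.137, 0.0, -3.138]
contact_force: [0.1, -0.4, -0.7]
grip_width: 60.5
```

```bash
python3 -c "
from h import *
need([560,-338,60])"
```

```text
t 34.52 pos [ 559.7 -330.   105.2] rot [ 3.137  0.    -3.138] F [ 0.1 -0.4 -0.7] w 60.5 NEED shift [-0.01 -0.41  2.26] turn [0.06 0.01 0.05]
```

Emit:
{"method": "step_arm", "body": {"moves": [0, -0.45, 0.5, 0.06, 0, 0.05, 1, 0.05, 0, 0.7, 0, 0.05, 0, 1, 0.1, 0, 0.7, 0, 0.05, 0, 1, 0, 0, 0.3, 0, 0, 0, 1, 0, 0, 0, 0, 0, 0, 1]}}

```text
time: 34.93
tool_pos: [555.5, -338.3, 58.0]
tcp_rot: [-3.141, -0.006, -3.139]
contact_force: [0.2, 0.2, -1.4]
grip_width: 60.3
```

```bash
python3 -c "
from h import *
need([560,-338,17]); o=get_obs(); im=capture('wrist')[:,:,::-1]; cv2.imwrite('pics/w25.png',im)"
```

```text
t 34.93 pos [ 555.5 -338.3   58. ] rot [-3.141 -0.006 -3.139] F [ 0.2  0.2 -1.4] w 60.3 NEED shift [-0.24  0.02  2.05] turn [-0.01 -0.09  0.03]
```

View pics/w25.png

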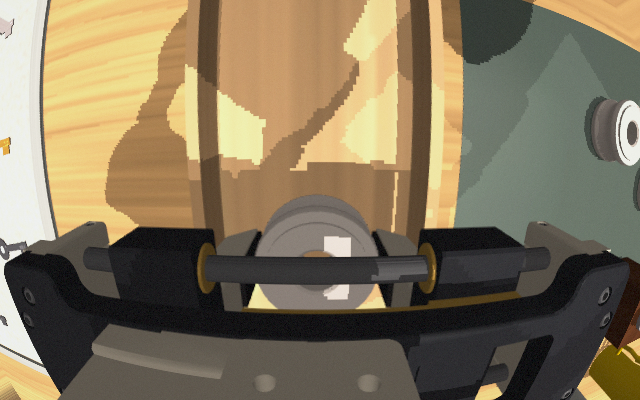

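The wheel is centred between the drawer walls, so I'm lowering it.

Emit:
{"method": "step_arm", "body": {"moves": [-0.1, 0, 0.6, 0, 0, 0, 1, 0.05, 0, 0.6, 0, 0.05, 0, 1, 0.05, 0, 0.4, 0, 0.05, 0, 1, 0, 0, 0, 0, 0, 0, 1]}}

```text
time: 35.32
tool_pos: [555.9, -339.3, 25.2]
tcp_rot: [-3.139, -0.011, -3.139]
contact_force: [-0.6, 0.8, -0.9]
grip_width: 60.0
```

```bash
python3 -c "
from h import *
need([556,-338,16])"
```

```text
t 35.32 pos [ 555.9 -339.3   25.2] rot [-3.139 -0.011 -3.139] F [-0.6  0.8 -0.9] w 60.0 NEED shift [-0.01  0.06  0.46] turn [-0.04 -0.16  0.03]
```

Emit:
{"method": "step_arm", "body": {"moves": [0, 0.05, 0.3, -0.04, -0.16, 0, 1, 0, 0, 0.15, 0, 0, 0, 1]}}

```text
time: 35.48
tool_pos: [555.8, -338.1, 16.2]
tcp_rot: [3.141, -0.0, -3.139]
contact_force: [-11.5, 7.5, 23.7]
grip_width: 60.2
```

Emit:
{"method": "step_arm", "body": {"moves": [0, 0, 0.1, 0, 0, 0, 1, 0, 0, 0, 0, 0, 0, 1]}}

```text
time: 35.65
tool_pos: [556.0, -338.3, 17.2]
tcp_rot: [-3.141, 0.0, -3.139]
contact_force: [0.7, -0.7, -1.4]
grip_width: 60.3
```

Touched the bottom at TCP 16–17. Opening partly and lifting.

Emit:
{"method": "step_arm", "body": {"moves": [0, 0, 0.02, 0, 0, 0, -0.5, 0, 0, 0, 0, 0, 0, -0.5, 0, 0, 0, 0, 0, 0, -0.5, 0, 0, 0, 0, 0, 0, -0.5, 0, 0, -0.3, 0, 0, 0, -0.5, 0, 0, -0.8, 0, 0, 0, -0.5, 0, 0, -0.9, 0, 0, 0, -0.5, 0, 0, -0.9, 0, 0, 0, -0.5]}}

```text
time: 36.32
tool_pos: [554.3, -337.0, 73.2]
tcp_rot: [3.138, -0.006, -3.139]
contact_force: [0.8, -0.2, -0.1]
grip_width: 68.6
```

Emit:
{"method": "step_arm", "body": {"moves": [0, 0.5, -0.9, 0, 0, 0, -1, 0, 0.9, -0.9, 0, 0, 0, -1, 0.2, 1, -0.7, 0, 0, 0, -1, 0.2, 1, -0.5, 0, 0, 0, -1, 0.2, 1, 0, 0, 0, 0, -1, 0.2, 1, 0, 0, 0, 0, -1, 0.2, 1, 0, 0, 0, 0, -1, 0.2, 1, 0, 0, 0, 0, -1]}}

```text
time: 36.98
tool_pos: [532.2, -189.6, 144.4]
tcp_rot: [-3.137, 0.005, 3.138]
contact_force: [0.6, 0.0, 1.0]
grip_width: 91.8
```

```bash
python3 -c "
from h import *
need([475,-50,150]); o=get_obs(); im=capture('wrist')[:,:,::-1]; cv2.imwrite('pics/w26.png',im)"
```

```text
t 36.98 pos [ 532.2 -189.6  144.4] rot [-3.137  0.005  3.138] F [0.6 0.  1. ] w 91.8 NEED shift [ 2.88  6.97 -0.33] turn [-0.07  0.08 -0.05]
```

View pics/w26.png

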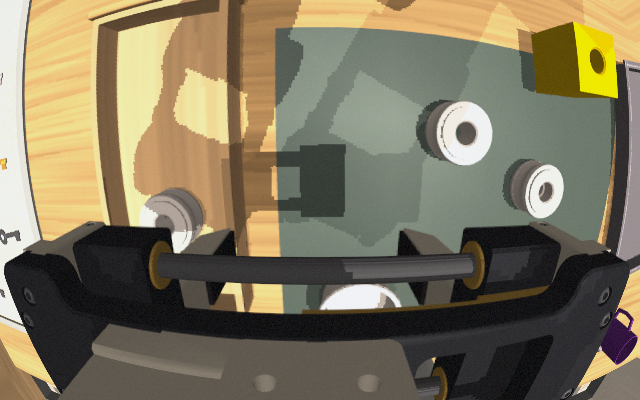

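The first wheel lies flat in the drawer at (168,220). Next is wheel 3 at (465,133), then wheel 2.

```bash
python3 -c "
from h import *
pose=dict(tool_pos=[532.2,-189.6,144.4],tcp_rot=[-3.137,.005,3.138])
print(plane('wrist',[(465.5,133),(545,190)],36,pose).round(1))"
```

```text
[[470.4 -52.5  36. ]
 [523.4  56.9  36. ]]
```

Emit:
{"method": "step_arm", "body": {"moves": [0.4, 1, 0, -0.07, 0.08, 0, -1, 0.4, 1, 0, 0, 0, 0, -1, 0.4, 1, 0, 0, 0, 0, -1, 0.4, 1, 0, 0, 0, 0, -1, 0.4, 1, 0, 0, 0, 0, -1, 0.4, 0.9, 0, 0, 0, 0, -1, 0.4, 0.8, 0, 0, 0, 0, -1, 0, 0, 0, 0, 0, 0, -1]}}

```text
time: 37.7
tool_pos: [473.0, -45.6, 147.7]
tcp_rot: [3.14, 0.002, 3.141]
contact_force: [0.4, 0.3, 0.8]
grip_width: 91.9
```

```bash
python3 -c "
from h import *
need([473,-50,100]); o=get_obs(); im=capture('wrist')[:,:,::-1]; cv2.imwrite('pics/w27.png',im); print(proj('wrist',[[473,-50,36]],o))"
```

```text
t 37.7 pos [473.  -45.6 147.7] rot [3.140e+00 2.000e-03 3.141e+00] F [0.4 0.3 0.8] w 91.9 NEED shift [ 0.   -0.23  2.38] turn [ 0.02  0.02 -0.01]
[[311.41131221 197.62385479]]
```

View pics/w27.png

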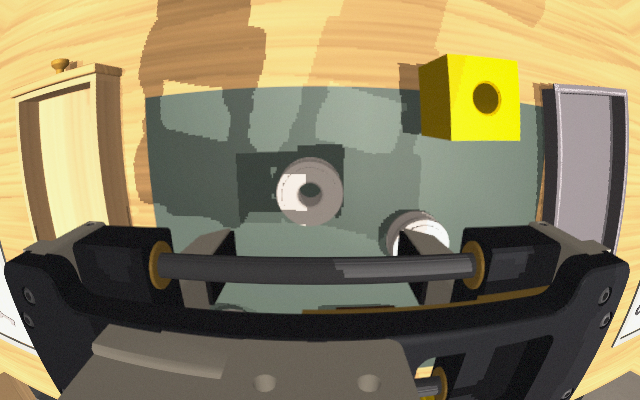

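Emit:
{"method": "step_arm", "body": {"moves": [0.2, -0.27, 0.8, 0.02, 0.02, 0, -1, 0.1, 0, 0.9, 0, 0.06, 0, -1, 0.1, 0, 0.9, 0, 0.06, 0, -1, 0.1, 0, 0.9, 0, 0.06, 0, -1, 0.05, 0, 0.5, 0, 0.06, 0, -1, 0, 0, 0, 0, 0, 0, -1]}}

```text
time: 38.25
tool_pos: [469.2, -58.4, 68.2]
tcp_rot: [-3.136, -0.005, 3.141]
contact_force: [0.1, 0.2, 0.4]
grip_width: 91.9
```

```bash
python3 -c "
from h import *
need([469,-51,7]); o=get_obs(); im=capture('wrist')[:,:,::-1]; cv2.imwrite('pics/w28.png',im); print(proj('wrist',[[469,-51,36]],o))"
```

```text
t 38.25 pos [469.2 -58.4  68.2] rot [-3.136 -0.005  3.141] F [0.1 0.2 0.4] w 91.9 NEED shift [-0.01  0.39  3.06] turn [-0.08 -0.07 -0.01]
[[328.09341926 227.74888094]]
```

View pics/w28.png

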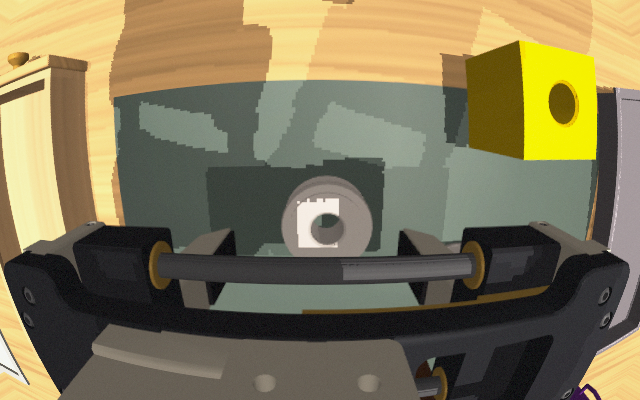

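Emit:
{"method": "step_arm", "body": {"moves": [0, 0.33, 0.7, -0.08, -0.05, 0, -1, 0.08, 0, 0.8, 0, 0.05, 0, -1, 0.08, 0, 0.8, 0, 0.05, 0, -1, 0.05, 0, 0.3, 0, 0.05, 0, -1, 0, 0, 0, 0, 0, 0, -1]}}

```text
time: 38.72
tool_pos: [471.4, -55.0, 20.2]
tcp_rot: [-3.138, 0.0, 3.14]
contact_force: [0.4, 0.6, 0.5]
grip_width: 91.7
```

```bash
python3 -c "
from h import *
need([470,-52,8])"
```

```text
t 38.72 pos [471.4 -55.   20.2] rot [-3.138  0.     3.14 ] F [0.4 0.6 0.5] w 91.7 NEED shift [0.07 0.15 0.61] turn [-0.05  0.01 -0.03]
```

Emit:
{"method": "step_arm", "body": {"moves": [0.07, 0.15, 0.35, -0.05, 0, 0, -1, 0, 0, 0.25, 0, 0, 0, -1, 0, 0, 0, 0, 0, 0, 1, 0, 0, 0, 0, 0, 0, 1, 0, 0, 0, 0, 0, 0, 1, 0, 0, 0, 0, 0, 0, 1, 0, 0, 0, 0, 0, 0, 1, 0, 0, 0, 0, 0, 0, 1]}}

```text
time: 39.38
tool_pos: [473.2, -52.8, 11.1]
tcp_rot: [-3.14, 0.008, 3.14]
contact_force: [-0.0, 1.0, -1.0]
grip_width: 62.0
```

Emit:
{"method": "step_arm", "body": {"moves": [0, 0, 0, 0, 0, 0, 1, 0, 0, 0, 0, 0, 0, 1, 0, 0, 0, 0, 0, 0, 1]}}

```text
time: 39.63
tool_pos: [473.1, -52.8, 11.1]
tcp_rot: [-3.14, 0.007, 3.14]
contact_force: [0.6, -0.1, -0.5]
grip_width: 62.1
```

Emit:
{"method": "step_arm", "body": {"moves": [0, 0, -0.4, 0, 0, 0, 1, 0, 0, -0.9, 0, 0, 0, 1, 0, 0, -0.9, 0, 0, 0, 1, 0, 0, -0.9, 0, 0, 0, 1, 0, 0, -0.9, 0, 0, 0, 1, 0, -0.4, -0.5, 0, 0, 0, 1, 0, -0.9, -0.2, 0, 0, 0, 1, 0, -1, 0, 0, 0, 0, 1]}}

```text
time: 40.3
tool_pos: [470.8, -96.6, 112.5]
tcp_rot: [-3.141, 0.005, -3.139]
contact_force: [-0.1, 0.0, -1.1]
grip_width: 62.0
```

Emit:
{"method": "step_arm", "body": {"moves": [0.1, -1, 0, 0, 0, 0, 1, 0.1, -1, 0, 0, 0, 0, 1, 0.1, -1, 0, 0, 0, 0, 1, 0.1, -1, 0, 0, 0, 0, 1, 0.1, -1, 0, 0, 0, 0, 1, 0.1, -1, 0, 0, 0, 0, 1, 0.1, -1, 0, 0, 0, 0, 1, 0.1, -1, 0, 0, 0, 0, 1]}}

```text
time: 40.97
tool_pos: [454.2, -263.3, 118.8]
tcp_rot: [-3.139, 0.009, -3.137]
contact_force: [0.7, 0.6, -1.3]
grip_width: 62.0
```

```bash
python3 -c "
from h import *
need([445,-338,100])"
```

```text
t 40.97 pos [ 454.2 -263.3  118.8] rot [-3.139  0.009 -3.137] F [ 0.7  0.6 -1.3] w 62.0 NEED shift [ 0.49 -3.73  0.95] turn [-0.03  0.13  0.07]
```

Emit:
{"method": "step_arm", "body": {"moves": [0.1, -0.95, 0.2, 0, 0.13, 0.07, 1, 0.1, -0.95, 0.2, 0, 0, 0, 1, 0.1, -0.95, 0.2, 0, 0, 0, 1, 0.1, -0.8, 0.2, 0, 0, 0, 1, 0, 0, 0.2, 0, 0, 0, 1, 0, 0, 0, 0, 0, 0, 1]}}

```text
time: 41.47
tool_pos: [444.5, -343.9, 101.1]
tcp_rot: [-3.137, 0.001, 3.137]
contact_force: [-1.0, 0.2, -1.3]
grip_width: 62.0
```

```bash
python3 -c "
from h import *
need([445,-338,60]); o=get_obs(); im=capture('wrist')[:,:,::-1]; cv2.imwrite('pics/w29.png',im)
print(plane('wrist',[(198,100),(392,100)],45,o))"
```

```text
t 41.47 pos [ 444.5 -343.9  101.1] rot [-3.137e+00  1.000e-03  3.137e+00] F [-1.   0.2 -1.3] w 62.0 NEED shift [-0.02  0.31  2.06] turn [-0.07  0.02 -0.06]
[[ 357.50408947 -428.72476856   45.        ]
 [ 360.45503789 -291.33345533   45.        ]]
```

View pics/w29.png

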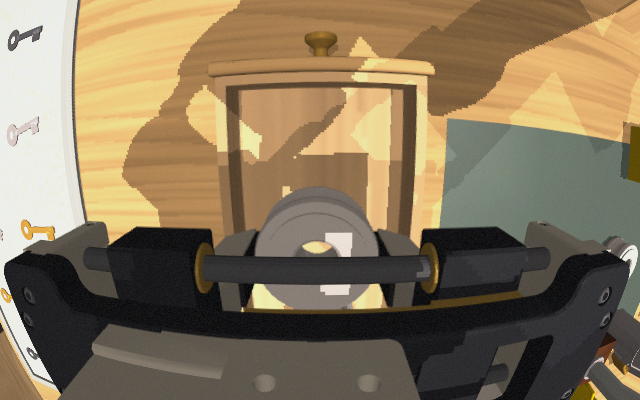

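Emit:
{"method": "step_arm", "body": {"moves": [0, 0.3, 0.5, -0.07, 0, -0.06, 1, 0.08, 0, 0.8, 0, 0.05, 0, 1, 0.08, 0, 0.8, 0, 0.05, 0, 1, 0.05, 0, 0.6, 0, 0.05, 0, 1, 0, 0, 0, 0, 0, 0, 1]}}

```text
time: 41.93
tool_pos: [441.5, -331.8, 45.6]
tcp_rot: [3.14, -0.008, -3.136]
contact_force: [-0.1, -0.4, -1.6]
grip_width: 61.8
```

```bash
python3 -c "
from h import *
need([445,-338,20])"
```

```text
t 41.93 pos [ 441.5 -331.8   45.6] rot [ 3.14  -0.008 -3.136] F [-0.1 -0.4 -1.6] w 61.8 NEED shift [-0.19 -0.31  1.28] turn [ 0.02 -0.12  0.08]
```

Emit:
{"method": "step_arm", "body": {"moves": [-0.1, -0.3, 0.3, 0, -0.12, 0.08, 1, 0, 0, 0.5, 0, 0, 0, 1, 0, 0, 0.2, 0, 0, 0, 1, 0, 0, 0, 0, 0, 0, 1]}}

```text
time: 42.27
tool_pos: [444.7, -335.8, 24.4]
tcp_rot: [3.14, 0.002, -3.139]
contact_force: [0.1, -0.7, -1.8]
grip_width: 61.8
```

```bash
python3 -c "
from h import *
need([445,-338,19])"
```

```text
t 42.27 pos [ 444.7 -335.8   24.4] rot [ 3.140e+00  2.000e-03 -3.139e+00] F [ 0.1 -0.7 -1.8] w 61.8 NEED shift [-0.02 -0.11  0.27] turn [0.03 0.02 0.03]
```

Emit:
{"method": "step_arm", "body": {"moves": [0, -0.1, 0.15, 0, 0, 0, 1, 0, 0, 0.1, 0, 0, 0, 1]}}

```text
time: 42.43
tool_pos: [445.1, -338.1, 19.6]
tcp_rot: [3.14, 0.003, -3.139]
contact_force: [-0.5, 0.2, -1.0]
grip_width: 62.2
```

Emit:
{"method": "step_arm", "body": {"moves": [0, 0, 0.05, 0, 0, 0, 1]}}

```text
time: 42.52
tool_pos: [445.1, -338.1, 18.8]
tcp_rot: [3.14, 0.003, -3.139]
contact_force: [-2.8, 5.5, 12.3]
grip_width: 62.0
```

Seated. Releasing, lifting and heading for wheel 2.

Emit:
{"method": "step_arm", "body": {"moves": [0, 0, 0, 0, 0, 0, -0.5, 0, 0, 0, 0, 0, 0, -0.5, 0, 0, 0, 0, 0, 0, -0.5, 0, 0, 0, 0, 0, 0, -0.5, 0, 0, -0.3, 0, 0, 0, -0.5, 0, 0, -0.8, 0, 0, 0, -0.5, 0, 0, -0.9, 0, 0, 0, -0.5, 0, 0, -0.9, 0, 0, 0, -0.5]}}

```text
time: 43.18
tool_pos: [443.7, -337.4, 77.3]
tcp_rot: [3.137, -0.001, -3.14]
contact_force: [0.3, -0.7, -0.7]
grip_width: 69.1
```

Emit:
{"method": "step_arm", "body": {"moves": [0, 0, -0.9, 0, 0, 0, -1, 0, 0.5, -0.9, 0, 0, 0, -1, -0.3, 1, -0.7, 0, 0, 0, -1, -0.3, 1, -0.5, 0, 0, 0, -1, -0.3, 1, 0, 0, 0, 0, -1, -0.3, 1, 0, 0, 0, 0, -1, -0.3, 1, 0, 0, 0, 0, -1, -0.3, 1, 0, 0, 0, 0, -1]}}

```text
time: 43.85
tool_pos: [482.2, -209.0, 150.2]
tcp_rot: [-3.136, 0.011, 3.136]
contact_force: [1.1, 0.5, 1.1]
grip_width: 91.9
```

Emit:
{"method": "step_arm", "body": {"moves": [-0.2, 1, 0, 0, 0, 0, -1, -0.2, 1, 0, 0, 0, 0, -1, -0.2, 1, 0, 0, 0, 0, -1, -0.2, 1, 0, 0, 0, 0, -1, -0.2, 1, 0, 0, 0, 0, -1, -0.2, 1, 0, 0, 0, 0, -1, -0.2, 1, 0, 0, 0, 0, -1, -0.2, 1, 0, 0, 0, 0, -1]}}

```text
time: 44.52
tool_pos: [516.8, -41.2, 154.7]
tcp_rot: [-3.133, 0.017, 3.136]
contact_force: [-0.2, 0.3, 1.1]
grip_width: 92.0
```

```bash
python3 -c "
from h import *
need([525,58,150])"
```

```text
t 44.52 pos [516.8 -41.2 154.7] rot [-3.133  0.017  3.136] F [-0.2  0.3  1.1] w 92.0 NEED shift [-0.38  4.97  0.2 ] turn [-0.12  0.25 -0.08]
```

Emit:
{"method": "step_arm", "body": {"moves": [-0.05, 0.95, 0, -0.12, 0.25, -0.08, -1, -0.05, 0.95, 0, 0, 0, 0, -1, -0.05, 0.95, 0, 0, 0, 0, -1, -0.05, 0.95, 0.2, 0, 0, 0, -1, -0.05, 0.8, 0.3, 0, 0, 0, -1, 0, 0, 0, 0, 0, 0, -1]}}

```text
time: 45.02
tool_pos: [522.7, 58.7, 148.1]
tcp_rot: [3.141, 0.004, -3.138]
contact_force: [-0.4, -0.4, -0.4]
grip_width: 92.0
```

```bash
python3 -c "
from h import *
need([525,58,100]); o=get_obs(); im=capture('wrist')[:,:,::-1]; cv2.imwrite('pics/w30.png',im); print(proj('wrist',[[525,58,36]],o))"
```

```text
t 45.02 pos [522.7  58.7 148.1] rot [ 3.141  0.004 -3.138] F [-0.4 -0.4 -0.4] w 92.0 NEED shift [-0.1  -0.04  2.4 ] turn [0.01 0.06 0.05]
[[315.60459273 199.66230114]]
```

View pics/w30.png

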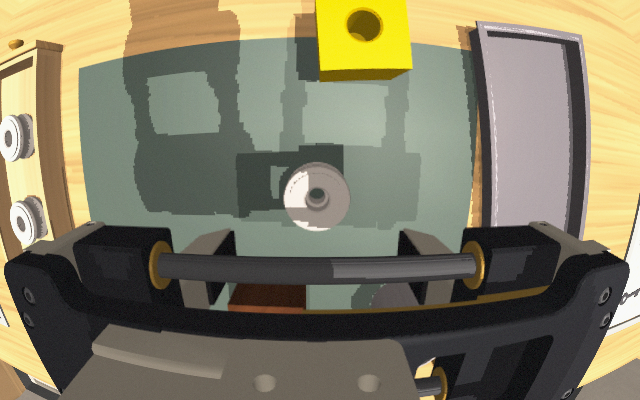

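Both drawer wheels are visible and flat. Wheel 2 is at about (523,59), so I'm descending.

Emit:
{"method": "step_arm", "body": {"moves": [0, 0.05, 0.8, 0, 0.05, 0.05, -1, 0.1, 0, 0.9, 0, 0.06, 0, -1, 0.1, 0, 0.9, 0, 0.06, 0, -1, 0.1, 0, 0.9, 0, 0.06, 0, -1, 0.05, 0, 0.5, 0, 0.06, 0, -1, 0, 0, 0, 0, 0, 0, -1]}}

```text
time: 45.57
tool_pos: [518.7, 54.0, 70.6]
tcp_rot: [-3.139, -0.007, 3.141]
contact_force: [-0.0, -0.8, -0.6]
grip_width: 91.4
```

```bash
python3 -c "
from h import *
need([523,59,8]); o=get_obs(); im=capture('wrist')[:,:,::-1]; cv2.imwrite('pics/w31.png',im); print(proj('wrist',[[523,59,36]],o))"
```

```text
t 45.57 pos [518.7  54.   70.6] rot [-3.139 -0.007  3.141] F [-0.  -0.8 -0.6] w 91.4 NEED shift [-0.24  0.26  3.13] turn [-0.04 -0.1  -0.01]
[[324.19116234 232.96292511]]
```

View pics/w31.png

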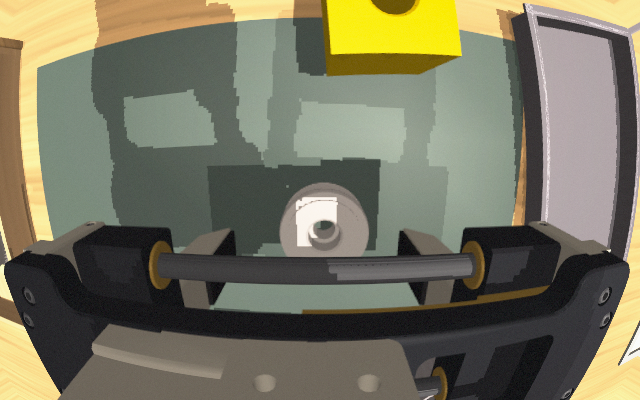

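Emit:
{"method": "step_arm", "body": {"moves": [-0.15, 0.24, 0.7, -0.04, -0.05, 0, -1, 0.03, 0, 0.8, 0, 0.05, 0, -1, 0.06, 0, 0.8, 0, 0.05, 0, -1, 0.05, 0, 0.4, 0, 0.05, 0, -1, 0, 0, 0, 0, 0, 0, -1]}}

```text
time: 46.03
tool_pos: [524.8, 56.6, 22.1]
tcp_rot: [-3.141, -0.001, 3.139]
contact_force: [-0.3, -0.5, -0.6]
grip_width: 91.7
```

```bash
python3 -c "
from h import *
need([523,59,9])"
```

```text
t 46.03 pos [524.8  56.6  22.1] rot [-3.141e+00 -1.000e-03  3.139e+00] F [-0.3 -0.5 -0.6] w 91.7 NEED shift [0.09 0.12 0.65] turn [-0.01 -0.02 -0.04]
```

Emit:
{"method": "step_arm", "body": {"moves": [0.1, 0.13, 0.4, 0, 0, 0, -1, 0, 0, 0.3, 0, 0, 0, -1, 0, 0, 0, 0, 0, 0, 1, 0, 0, 0, 0, 0, 0, 1, 0, 0, 0, 0, 0, 0, 1, 0, 0, 0, 0, 0, 0, 1, 0, 0, 0, 0, 0, 0, 1, 0, 0, 0, 0, 0, 0, 1]}}

```text
time: 46.7
tool_pos: [525.7, 59.1, 11.1]
tcp_rot: [-3.141, 0.006, 3.139]
contact_force: [0.5, -0.4, -0.9]
grip_width: 60.9
```

Emit:
{"method": "step_arm", "body": {"moves": [0, 0, 0, 0, 0, 0, 1, 0, 0, 0, 0, 0, 0, 1, 0, 0, 0, 0, 0, 0, 1]}}

```text
time: 46.95
tool_pos: [525.7, 59.0, 11.3]
tcp_rot: [-3.141, 0.006, 3.139]
contact_force: [-0.4, -1.1, -1.5]
grip_width: 60.6
```

Emit:
{"method": "step_arm", "body": {"moves": [0, 0, -0.4, 0, 0, 0, 1, 0, 0, -0.9, 0, 0, 0, 1, 0, 0, -0.9, 0, 0, 0, 1, 0, 0, -0.9, 0, 0, 0, 1, 0, 0, -0.9, 0, 0, 0, 1, 0, 0.4, -0.5, 0, 0, 0, 1, 0.1, 0.9, -0.2, 0, 0, 0, 1, 0.1, 1, 0, 0, 0, 0, 1]}}

```text
time: 47.62
tool_pos: [521.0, 103.2, 112.7]
tcp_rot: [-3.14, 0.005, 3.134]
contact_force: [0.3, 0.6, -0.9]
grip_width: 60.7
```

Emit:
{"method": "step_arm", "body": {"moves": [0.1, 1, 0, 0, 0, 0, 1, 0.1, 1, 0, 0, 0, 0, 1, 0.1, 1, 0, 0, 0, 0, 1, 0.1, 1, 0, 0, 0, 0, 1, 0.1, 1, 0, 0, 0, 0, 1, 0.1, 1, 0, 0, 0, 0, 1, 0.1, 1, 0, 0, 0, 0, 1, 0.1, 1, 0, 0, 0, 0, 1]}}

```text
time: 48.28
tool_pos: [505.5, 270.2, 119.0]
tcp_rot: [-3.141, 0.01, 3.132]
contact_force: [0.4, -0.2, 0.1]
grip_width: 60.5
```

```bash
python3 -c "
from h import *
need([500,317,100])"
```

```text
t 48.28 pos [505.5 270.2 119. ] rot [-3.141  0.01   3.132] F [ 0.4 -0.2  0.1] w 60.5 NEED shift [0.31 2.34 0.95] turn [-0.01  0.15 -0.14]
```

Emit:
{"method": "step_arm", "body": {"moves": [0.1, 0.8, 0.3, 0, 0.15, -0.14, 1, 0.1, 0.8, 0.3, 0, 0, 0, 1, 0.05, 0.6, 0.3, 0, 0, 0, 1, 0, 0, 0.2, 0, 0, 0, 1, 0, 0, 0, 0, 0, 0, 1]}}

```text
time: 48.7
tool_pos: [499.3, 320.4, 98.7]
tcp_rot: [3.141, 0.002, -3.137]
contact_force: [-0.1, -0.1, -1.1]
grip_width: 60.8
```

```bash
python3 -c "
from h import *
need([500,317,50]); o=get_obs(); im=capture('wrist')[:,:,::-1]; cv2.imwrite('pics/w32.png',im)
print(plane('wrist',[(200,150),(430,150)],30,o))"
```

```text
t 48.7 pos [499.3 320.4  98.7] rot [ 3.141e+00  2.000e-03 -3.137e+00] F [-0.1 -0.1 -1.1] w 60.8 NEED shift [-0.03 -0.17  2.44] turn [0.01 0.03 0.07]
[[450.82890801 230.77077211  30.        ]
 [450.22486779 407.29429559  30.        ]]
```

View pics/w32.png

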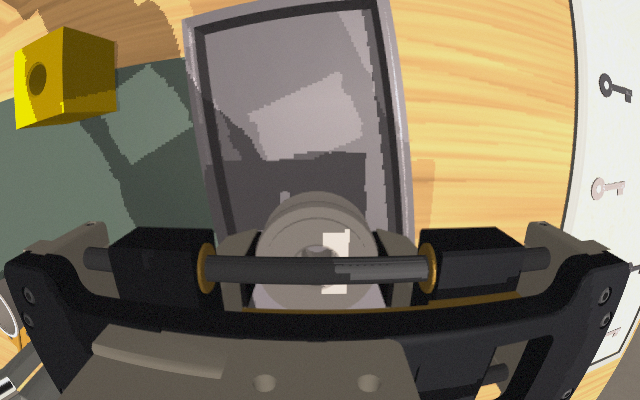

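Emit:
{"method": "step_arm", "body": {"moves": [0, -0.1, 0.6, 0, 0, 0.07, 1, 0.08, 0, 0.8, 0, 0.05, 0, 1, 0.08, 0, 0.8, 0, 0.05, 0, 1, 0.05, 0, 0.6, 0, 0.05, 0, 1, 0, 0, 0, 0, 0, 0, 1]}}

```text
time: 49.17
tool_pos: [497.8, 314.3, 44.0]
tcp_rot: [3.14, -0.005, 3.137]
contact_force: [0.3, -0.0, -0.8]
grip_width: 60.7
```

```bash
python3 -c "
from h import *
need([500,318,17])"
```

```text
t 49.17 pos [497.8 314.3  44. ] rot [ 3.14  -0.005  3.137] F [ 0.3 -0.  -0.8] w 60.7 NEED shift [-0.12  0.18  1.35] turn [ 0.03 -0.07 -0.07]
```

Emit:
{"method": "step_arm", "body": {"moves": [-0.1, 0.18, 0.4, 0, -0.07, -0.07, 1, 0, 0, 0.5, 0, 0, 0, 1, 0, 0, 0.2, 0, 0, 0, 1, 0, 0, 0, 0, 0, 0, 1]}}

```text
time: 49.5
tool_pos: [501.7, 317.2, 21.6]
tcp_rot: [3.139, 0.003, 3.14]
contact_force: [-0.0, 0.2, -0.8]
grip_width: 60.6
```

```bash
python3 -c "
from h import *
need([500,318,16.5])"
```

```text
t 49.5 pos [501.7 317.2  21.6] rot [3.139e+00 3.000e-03 3.140e+00] F [-0.   0.2 -0.8] w 60.6 NEED shift [0.09 0.04 0.25] turn [ 0.04  0.04 -0.02]
```

Emit:
{"method": "step_arm", "body": {"moves": [0, 0, 0.14, 0.04, 0.04, 0, 1, 0, 0, 0.1, 0, 0, 0, 1]}}

```text
time: 49.67
tool_pos: [502.2, 317.4, 17.0]
tcp_rot: [-3.141, 0.001, 3.141]
contact_force: [-0.5, 0.5, -0.7]
grip_width: 60.6
```

Emit:
{"method": "step_arm", "body": {"moves": [0, 0, 0.05, 0, 0, 0, 1]}}

```text
time: 49.75
tool_pos: [502.2, 317.5, 16.0]
tcp_rot: [-3.141, 0.001, 3.141]
contact_force: [-4.1, -0.9, 5.9]
grip_width: 60.4
```

Seated in the tray. Releasing and lifting clear.

Emit:
{"method": "step_arm", "body": {"moves": [0, 0, 0, 0, 0, 0, -0.5, 0, 0, 0, 0, 0, 0, -0.5, 0, 0, 0, 0, 0, 0, -0.5, 0, 0, 0, 0, 0, 0, -0.5, 0, 0, -0.3, 0, 0, 0, -0.5, 0, 0, -0.8, 0, 0, 0, -0.5, 0, 0, -0.9, 0, 0, 0, -0.5, 0, 0, -0.9, 0, 0, 0, -0.5]}}

```text
time: 50.42
tool_pos: [500.4, 316.9, 74.1]
tcp_rot: [-3.139, -0.004, 3.141]
contact_force: [-0.5, -0.2, 0.5]
grip_width: 68.7
```

Emit:
{"method": "step_arm", "body": {"moves": [0, 0, -0.9, 0, 0, 0, -1, 0, 0, -0.9, 0, 0, 0, -1, 0, 0, -0.9, 0, 0, 0, -1, -0.2, -0.5, -0.9, 0, 0, 0, -1, -0.2, -1, -0.9, 0, 0, 0, -1, -0.2, -1, -0.9, 0, 0, 0, -1, -0.2, -1, -0.9, 0, 0, 0, -1, -0.2, -1, -0.9, 0, 0, 0, -1]}}

```text
time: 51.08
tool_pos: [519.4, 227.8, 230.0]
tcp_rot: [3.141, -0.001, -3.136]
contact_force: [0.1, -0.7, 0.1]
grip_width: 91.6
```

Emit:
{"method": "step_arm", "body": {"moves": [-0.3, -1, -0.7, 0, 0, 0, -1, -0.3, -1, -0.7, 0, 0, 0, -1, -0.3, -1, -0.7, 0, 0, 0, -1, -0.3, -1, -0.7, 0, 0, 0, -1, -0.3, -1, 0, 0, 0, 0, -1, -0.3, -1, 0, 0, 0, 0, -1, -0.3, -1, 0, 0, 0, 0, -1, 0, 0, 0, 0, 0, 0, -1]}}

```text
time: 51.75
tool_pos: [564.3, 77.9, 300.8]
tcp_rot: [3.141, 0.016, -3.138]
contact_force: [-0.1, 0.2, -0.6]
grip_width: 91.9
```

```bash
python3 -c "
from h import *
need([570,60,330]); o=get_obs(); im=capture('wrist')[:,:,::-1]; cv2.imwrite('pics/w33.png',im)
s=capture('scene')[110:300,150:500,::-1]; cv2.imwrite('pics/s33.png',cv2.resize(s,None,fx=2.28,fy=2.28,interpolation=cv2.INTER_CUBIC))"
```

```text
t 51.75 pos [564.3  77.9 300.8] rot [ 3.141  0.016 -3.138] F [-0.1  0.2 -0.6] w 91.9 NEED shift [-0.3  -0.9  -1.46] turn [0.01 0.22 0.05]
```

View pics/w33.png

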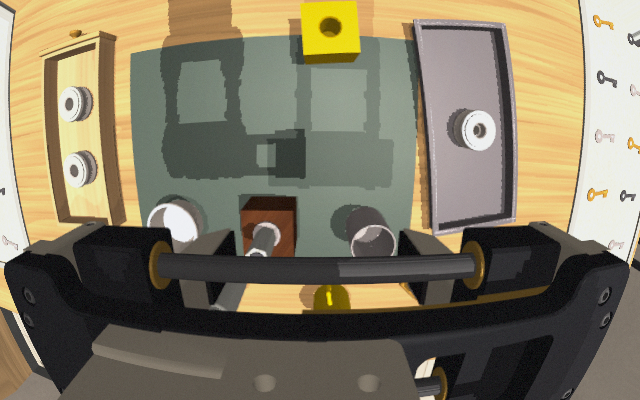

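View pics/s33.png

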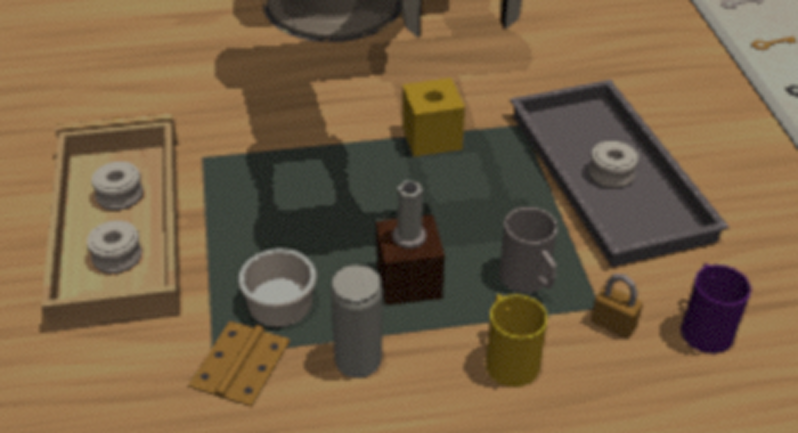

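Both good wheels lie flat in the drawer and the narrowed one lies flat in the tray. The gauge hangs in its block, and the pots and bystanders are in place. Handing in.

```bash
python3 -c "
from h import *
print(close_job()); o=get_obs(); print(o['time'],o['contact_force'])"
```

```text
the job is handed in; nothing more can be done
None
the job is handed in; nothing more can be done
```

I carried out every step of the task and handed the job in at about 52 s. No verdict was reported.

**Trying the wheels:** There were three wheels; the fourth place was empty, with the oil can present instead. After rinsing, I tried the gauge from left to right:

| Place | Result | Put in |
|---|---|---|
| 1 | passed right through, no resistance | drawer |
| 2 | stopped about 20 mm above the counter with about 20 N | tray |
| 3 | passed right through to the counter | drawer |

I then rinsed the end again, dipped it in the oil mug and stood the gauge back in its block.

**Last checks:** The final wrist and scene pictures show both good wheels flat in the drawer and the narrowed one flat in the tray. The gauge is upright with its collar on the block, both pots are standing, the bystanders are in place and the gripper is clear.

**What went wrong or disagreed:**
- **Side camera:** it disagreed with the scene camera by 7–17 mm, so I used the wrist camera for nearly all measurements.
- **First try in wheel 3:** the plug hit the rim with about 28 N, because the gauge had tilted about 4° in the pads. I tilted the tool to compensate, and the second try went in cleanly.
- **Small slip:** the gauge slid up about 1.5 mm in the grip, and I allowed for this afterwards.

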